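# Roll resin cartridges label up, box them and snap the lid on

## Task

Roll each resin cartridge along the cutting mat, without picking it up, until its white label faces straight up; once they all lie label up on the mat, lay each in a cradle of its own in the grey tray with its label still up (either end first). Never lift a cartridge whose label is not up. Then set the white lid squarely on the tray and press it down past the clips until it sits fully home and level on the rim; leave the glue bottle, cup, wrench and plaster disc where they are.

Things in the scene. Friction and masses are not known exactly. Their poses are not given: they have to be found in the camera images.
- cartridge_a: black resin cartridge, lying: cylinder 40 mm across, 80 mm long, steel band at one end, grey nozzle stub (16 mm across, 12 mm long) at the other; 0.18 kg; may be absent. Origin on its axis, 6 mm from mid-cylinder towards the nozzle; x along the axis to the nozzle, z from the axis to the label's middle (vertical = label up). Rolls easily, soon stops: 20 mm = 1 rad
- cartridge_b: another cartridge like cartridge_a, same frame; may be absent
- cartridge_c: another cartridge like cartridge_a, same frame; may be absent
- cartridge_d: another cartridge like cartridge_a, same frame; may be absent
- cartridge_a_label (a point): middle of the blank white paper label (60 mm along the cartridge, about 19 mm around it) on cartridge_a's surface, 20 mm from the axis
- cartridge_b_label (a point): middle of the blank white paper label (60 mm along the cartridge, about 19 mm around it) on cartridge_b's surface, 20 mm from the axis
- cartridge_c_label (a point): middle of the blank white paper label (60 mm along the cartridge, about 19 mm around it) on cartridge_c's surface, 20 mm from the axis
- cartridge_d_label (a point): middle of the blank white paper label (60 mm along the cartridge, about 19 mm around it) on cartridge_d's surface, 20 mm from the axis
- tray: grey storage tray, fixed, 224 mm (x) by 144 mm (y). Origin: centre of its underside. Rim top 16 mm up, 14 mm wide on the x ends, 17 mm on the y sides; floor at 6 mm. Three cradles lie across it, centred at x = -62, 0, +62 mm, with ribs between them at x = -31 and +31 mm, 8 mm thick, 16 mm high. A spring clip stands in the middle of each side
- cradle_mid (a point): middle cradle: where a lying cartridge's axis comes to rest, at tray x 0, y 0, 29 mm above the tray's underside. Each cradle is a pair of steel rods along the tray's y, 28 mm apart, 10 mm thick; a cartridge rests on both, axis along the tray's y. The others are 62 mm to either side along the tray's x
- clip_nose (a point): the +x clip's nose, at tray x 118 mm, y 0, 30 mm up: a steel bar of radius 8 mm, 50 mm long, lying along the edge; its underside keeps the lid down. It overhangs the tray's edge by 2 mm and springs outwards. All four clips are alike; their tops are 38 mm up, their mounts reach 27 mm beyond the tray's edge
- lid: loose white deep lid, 0.25 kg, flat on the mat at first: flange 224 mm (x) by 144 mm (y), 8 mm thick; walls 196 x 122 mm to a flat top 46 mm above the flange's underside. Origin: centre of the flange's underside. Fits the tray with x along the tray's x, either way round. Home: flange on the rim, origin 16 mm above the tray's origin
- lid_grip (a point): centre of the top of the lid's grip bar, 72 mm above the flange's underside; the bar is 90 mm long (lid x), 14 mm thick (lid y), 26 mm tall. Laid on the clips the lid's flange is about 35 mm above the tray's underside; a push down here of 10 to 20 N snaps it past the clips, home
- stop_rail: aluminium bar fixed flat on the mat beyond the cartridges, 340 mm long (its y), 20 mm wide (x), 10 mm tall, which stops them rolling away; origin at the centre of its underside
- glue_bottle: bystander: white glue bottle, 68 mm across, 190 mm tall, upright; origin at the centre of its underside
- paste_cup: bystander: white open plastic cup, 72 mm across, 60 mm tall; origin at the centre of its underside
- flat_wrench: bystander: steel wrench 170 mm long, lying flat; origin under its middle
- plaster_disc: bystander: plaster disc, 70 mm across, 12 mm thick, lying flat; origin at the centre of its underside

How it is judged (in metres and radians):
On the way, in this order (a step that is already met when the one before it is completed fails the run):
1. every cartridge lies on the mat with its label facing up (within 17 degrees), at rest (angle between each of cartridge_a, cartridge_b, cartridge_c, cartridge_d's own z axis and vertical below 0.3 rad and linear speed of each of cartridge_a, cartridge_b, cartridge_c, cartridge_d below 0.02 m/s and height (world z) of each of cartridge_a, cartridge_b, cartridge_c, cartridge_d below 0.0235 m), for 0.2 s.
2. every cartridge lies in a cradle of the tray, label up (angle between each of cartridge_a, cartridge_b, cartridge_c, cartridge_d's own z axis and vertical below 0.35 rad and linear speed of each of cartridge_a, cartridge_b, cartridge_c, cartridge_d below 0.02 m/s and z of cartridge_a in the frame of tray between 0.024 and 0.033 m and x of cartridge_a in the frame of tray between -0.075 and 0.075 m and y of cartridge_a in the frame of tray between -0.02 and 0.02 m and angle between the x axis of each of cartridge_a, cartridge_b, cartridge_c, cartridge_d and the y axis of tray, either way round below 0.15 rad and z of cartridge_b in the frame of tray between 0.024 and 0.033 m and x of cartridge_b in the frame of tray between -0.075 and 0.075 m and y of cartridge_b in the frame of tray between -0.02 and 0.02 m and z of cartridge_c in the frame of tray between 0.024 and 0.033 m and x of cartridge_c in the frame of tray between -0.075 and 0.075 m and y of cartridge_c in the frame of tray between -0.02 and 0.02 m and z of cartridge_d in the frame of tray between 0.024 and 0.033 m and x of cartridge_d in the frame of tray between -0.075 and 0.075 m and y of cartridge_d in the frame of tray between -0.02 and 0.02 m), for 0.2 s.
3. the lid is seated level on the tray's rim (horizontal distance between lid and tray below 0.008 m and angle between lid's own z axis and vertical below 0.035 rad and angle between the x axis of lid and the x axis of tray, either way round below 0.08 rad and linear speed of lid below 0.02 m/s and z of lid in the frame of tray between 0.012 and 0.0195 m), for 0.2 s.
At the end, for the whole second after the job is handed in: Each cartridge rests in its own cradle (axis 24 to 33 mm up, within 20 mm of mid-length, parallel within 8 degrees), label up within 20 degrees; the lid lies on the rim, within 8 mm and 4.5 degrees of square, level within 2 degrees, under 3.5 mm above home; all at rest (all of step 2 and all of step 3); the robot touches nothing.
It fails at once if a cartridge is lifted (its axis 80 mm or more above the mat) while its label is more than 45 degrees from up ((height (world z) of cartridge_a above 0.08 m and angle between cartridge_a's own z axis and vertical above 0.8 rad) or (height (world z) of cartridge_b above 0.08 m and angle between cartridge_b's own z axis and vertical above 0.8 rad) or (height (world z) of cartridge_c above 0.08 m and angle between cartridge_c's own z axis and vertical above 0.8 rad) or (height (world z) of cartridge_d above 0.08 m and angle between cartridge_d's own z axis and vertical above 0.8 rad)).
It fails at once if the bottle, cup, wrench or disc is moved more than 30 mm or knocked over (distance of any of glue_bottle, paste_cup, flat_wrench, plaster_disc from where it was at the start of the episode above 0.03 m or angle between any of glue_bottle, paste_cup, flat_wrench, plaster_disc's own z axis and vertical above 0.5 rad).
Of cartridge_a, cartridge_b, cartridge_c, cartridge_d only 2 to 3 are there at a start; the rules pass over those that are not, and their reading is None.
At some moment in a run one of lid may be knocked a few centimetres aside while the robot is not near it.
Once in a run the grip may slacken for a moment while it holds something.
It also fails if it takes over 210 s, if anything falls off the work surface, if the arm or the gripper's body presses on something with over 40 N, if the wrist force passes 120 N, or if a joint passes its speed limit or range.

## Robot

A 6-joint arm with a two-finger parallel gripper is mounted at the origin on the work surface. World frame = base frame: x ahead of the robot, y to its left, z up, the work surface at z = 0. Lengths are in mm, angles in rad, forces in N, time in s.
With the tool pointing down it reaches from about 350 to 975 mm from the base axis. Payload 7.1 kg.
Tool frame: the origin (TCP) lies at the very end of the fingers, on their centre line; the grasp point (between the pads) lies 19 mm behind it; x points along the fingers, y is the direction in which the jaws open and shut, and the axes are right-handed (so a half turn about x gives the same grasp; the last joint's range is limited). The gripper opens to 88 mm and grips with 3 to 60 N. Pads are 20 mm wide; open, the fingers measure 115 mm over their backs; the gripper's body (75 mm by 178 mm) begins 61 mm behind the grasp point.
Start: joints at [1.258, 0.423, 1.63, -0, 1.089, -0.019], TCP at [180.963, 598.212, 222.675] pointing down, gripper open.
Joint ranges: [-3, 3], [-0.9, 2.11], [0.09, 2.58], [-1.31, 4.45], [0.11, 2.69], [-2.54, 2.54]. Speed limits (rad/s): [2.39, 2.39, 3.01, 3.14, 3.14, 3.14].

## Interface

Orientations are given as a rotation vector (axis times angle).
In Python, from workcell import ctrl gives the robot as it stands. The module is installed in compiled form; this text tells all that it offers.
- The arm moves only by the tool carry_out, never from a script. Its argument "commands" is a list of rows, each a list of 6 numbers: the shift along the tool's x, y, z in m, then the turn, a rotation vector about the tool's x, y, z in degrees. In form: [[tx, ty, tz, rx, ry, rz], ...]. A call has 1 to 8 rows; each row shifts and turns the pose as measured when the row begins, along the tool's axes as they then stand; what a row does not reach is not made up. A row lasts 1/8 s, in which the tool goes at most 62.5 mm and 10.7 degrees, less where a joint would pass 70% of its speed; a pose out of reach is approached as far as the arm can. A call with a gripper value outside its range is refused whole. "grip" is the closure, from 0 (fully open) to 1 (shut), set as the call begins (left out, the last holds). The fingers move at their own pace and stop on an object; the grip force is fixed at half the most. Time passes only in rows, so rows that do not move let the fingers close. It gives the time, the measured TCP pose, the force and the opening at its end, in the units of the state.
- ctrl.get_obs(): the state, without advancing time (a new reading comes with each control period).
- ctrl.get_image(name): name is "side" or "top"; returns a dict with "pixels" (480x640x3 uint8, blue, green, red), "intrinsics" (3x3 intrinsics, pixels), "rvec" (rotation vector, rad) and "tvec" (3), from world to camera coordinates, as OpenCV has them. Camera axes: x right, y down, z forward; pixel columns grow to the right and rows downward; lengths in mm; the calibration is good to about 2 mm. A picture is of the moment at which its call begins. There is no depth.
- ctrl.close_job(): hands the job in, once; it reports no verdict.
The state is a dict: "t": time; "qpos": joint angles; "qvel": joint speeds; "joint_torque": joint torques, N m; "ee_pos": TCP position; "orientation": TCP orientation; "ft_force": force on the tool from outside, world axes, zero at the start; "moment": the same for the moment, N m; "width": finger opening in mm.
Only numpy, scipy, OpenCV 4.12 (cv2) and the standard library are available. Lean on these libraries where they do the work, as an engineer would, in place of code of your own. Each camera call takes 0.05 s, during which the arm holds its last target. There are 200 camera calls.

## Working session

There is one attempt and no reset: what is moved stays moved. The work goes in short steps, Python scripts to look and compute and a tool call to move; the robot and the scene stay as the last step left them, time stands still between calls to the robot, and variables do not carry over. Pictures are saved under pics/ and viewed, about 12 in all and at most 16, crops included, and the job is handed in when it is done.

Besides the shell and the picture viewer there is one more tool, called after "Emit:" in YAML: its name, and indented under it one key for each argument. carry_out: Moves the arm, as the interface text tells. Its arguments: {"type":"object","properties":{"commands":{"type":"array"},"grip":{"type":"number"}},"required":["commands"]}

```bash
mkdir -p pics; cat > h.py <<'E'
import numpy as np, cv2
from workcell import ctrl
from scipy.spatial.transform import Rotation as R
def look(n,save=None):
    d=ctrl.get_image(n); im=np.array(d["pixels"],np.uint8)
    if save: cv2.imwrite("pics/"+save,im)
    return im,d
def cal(d):
    K=np.array(d["intrinsics"]);Rm=cv2.Rodrigues(np.array(d["rvec"],float))[0];t=np.array(d["tvec"],float).ravel()
    return K,Rm,t
def ray(d,uv):
    K,Rm,t=cal(d); c=-Rm.T@t; v=Rm.T@np.linalg.inv(K)@np.array([uv[0],uv[1],1.]); return c,v/np.linalg.norm(v)
def onz(d,uv,z):
    c,v=ray(d,uv); return c+v*(z-c[2])/v[2]
def proj(d,p):
    K,Rm,t=cal(d); q=K@(Rm@np.array(p,float)+t); return q[:2]/q[2]
def tool():
    o=ctrl.get_obs(); return np.array(o["ee_pos"]),R.from_rotvec(o["orientation"]).as_matrix(),o
E
python3 - <<'E'
from h import *
for n in ("side","top"):
    im,d=look(n,n+"0.png"); c,_=ray(d,(320,240)); print(n,c,onz(d,(320,240),0), d["intrinsics"][0][0])
p,M,o=tool(); print(p,M.round(3),o)
E
```

```text
side [375.90961652 735.77306606 565.99924627] [ 619.08361243 -106.21152391    0.        ] 491.0568074697952
top [ 439.73745206  -27.39889042 1165.06683001] [619.77157063 -55.54886318   0.        ] 456.55152993801096
[180.81919028 597.76847277 222.00429246] [[-0.     0.29   0.957]
 [-0.001  0.957 -0.29 ]
 [-1.    -0.001 -0.   ]] {'t': 0.1, 'qpos': array([ 1.25798941e+00,  4.23752460e-01,  1.63056932e+00,  2.53188174e-05,
        1.08861090e+00, -1.90258653e-02]), 'qvel': array([-8.66983606e-04, -1.85211932e-03, -1.11296964e-03,  7.33685604e-06,
       -1.70577354e-03,  7.65669507e-04]), 'joint_torque': array([ 7.42080829e-04, -5.45616925e+01, -2.74324071e+01,  6.44903909e-02,
        1.88863452e-02, -1.08538296e-05]), 'ee_pos': array([180.81919028, 597.76847277, 222.00429246]), 'orientation': array([ 0.22956385,  1.55871158, -0.23164021]), 'ft_force': array([-0.0919871 , -0.42198216,  1.00223098]), 'moment': array([-0.05525191,  0.03571345, -0.02358133]), 'width': 87.71513012163959}
```

View pics/top0.png

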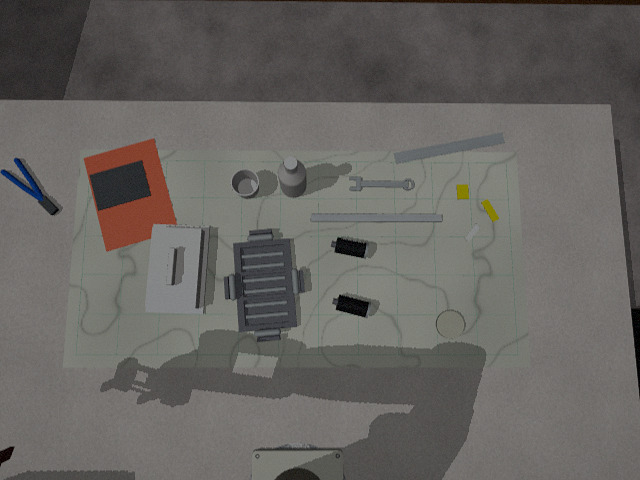

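View pics/side0.png

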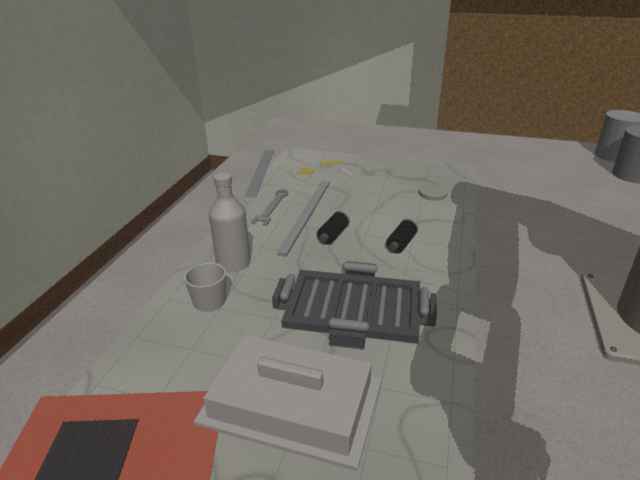

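The top view shows two cartridges, at pixels (350,247) and (351,306). The tray is at (268,285), the lid at (180,268) and the rail at y≈217. I'll zoom in on the cartridges to find the labels.

```bash
python3 - <<'E'
from h import *
a=cv2.imread("pics/top0.png");b=cv2.imread("pics/side0.png")
z=lambda im,x,y:cv2.resize(im[y-25:y+25,x-33:x+33],(396,300),interpolation=cv2.INTER_CUBIC)
m=np.vstack([np.hstack([z(a,350,247),z(a,351,306)]),np.hstack([z(b,333,227),z(b,401,237)])])
cv2.imwrite("pics/z0.png",cv2.convertScaleAbs(m,alpha=1.5))
E
```

```text
(no output)
```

View pics/z0.png

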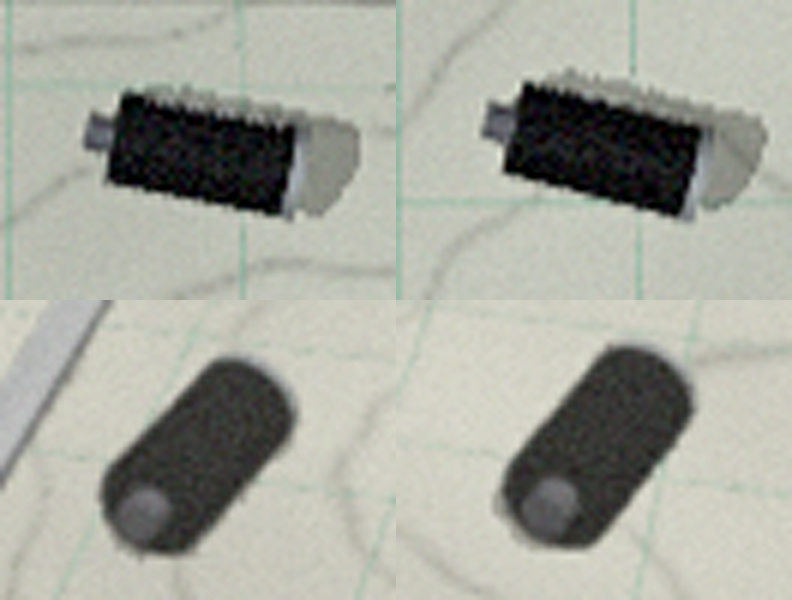

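The labels show in neither view, so both face downward and I'll have to roll them to find out where. Next I'll measure positions.

```bash
cat >> h.py <<'E'
def carts(im,d):
    "dark blobs near the mat -> centre, axis angle at z=20"
    hsv=cv2.cvtColor(im,cv2.COLOR_BGR2HSV); m=(hsv[...,2]<45).astype(np.uint8)
    n,l,s,c=cv2.connectedComponentsWithStats(m); out=[]
    for i in range(1,n):
        if not 150<s[i,4]<900: continue
        cnt=cv2.findContours((l==i).astype(np.uint8),0,1)[0][0]
        w=np.array([onz(d,p[0],20.)[:2] for p in cnt],np.float32)
        (x,y),(a,b),t=cv2.minAreaRect(w); bx=cv2.boxPoints(((x,y),(a,b),t))
        e=bx[1]-bx[0] if np.linalg.norm(bx[1]-bx[0])>np.linalg.norm(bx[2]-bx[1]) else bx[2]-bx[1]
        if e[1]<0:e=-e
        out.append((round(x,1),round(y,1),round(max(a,b)),round(min(a,b)),np.degrees(np.arctan2(e[1],e[0])).round(1),c[i].round(),int(s[i,4])))
    return out
E
python3 - <<'E'
from h import *
im,d=look("top")
for r in carts(im,d): print(r)
g=cv2.cvtColor(im,cv2.COLOR_BGR2GRAY)
# tray: corners by rough pixels, lid, rail
for nm,uv,z in [("rail L",(311,217),10),("rail R",(442,217),10),("tray",(268,285),16),("lid bar",(175,267),72),("bottle",(292,180),0),("cup",(245,188),0),("disc",(451,324),6)]:
    print(nm,onz(d,uv,z).round(0))
cv2.imwrite("pics/z1.png",cv2.resize(im[215:350,135:315],(800,600),interpolation=cv2.INTER_CUBIC))
E
```

```text
(1284.9, -539.3, 808, 12, np.float32(90.7), array([520.,   1.]), 857)
(597.9, -131.4, 76, 37, np.float32(78.7), array([350., 248.]), 428)
(452.1, -134.6, 76, 38, np.float32(75.4), array([352., 306.]), 467)
(342.8, -834.6, 211, 20, np.float32(174.1), array([636., 338.]), 420)
(59.4, -2.1, 101, 24, np.float32(89.8), array([298., 475.]), 348)
rail L [678. -32.  10.]
rail R [ 680. -371.   10.]
tray [503.  75.  16.]
lid bar [542. 293.  72.]
bottle [779.  18.   0.]
cup [757. 141.   0.]
disc [ 407. -384.    6.]
```

View pics/z1.png

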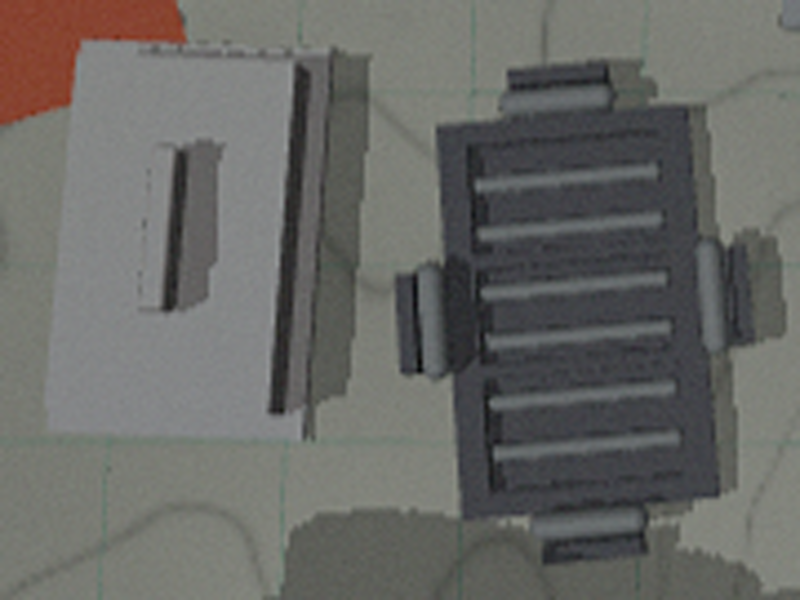

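```bash
cat >> h.py <<'E'
def plan(x,y,z,ang,step=55.):
    "rows (mm->m, deg) to world target with tool down, jaw y-axis at world angle ang (mod 180)"
    p,M,o=tool(); q=np.array([x,y,z])
    yaw=np.degrees(np.arctan2(M[1,1],M[0,1])); da=(ang-yaw+90)%180-90
    # keep last joint in range
    b=np.degrees(np.arctan2(y,x)); 
    c,s=np.cos(np.radians(yaw+da)),np.sin(np.radians(yaw+da))
    T=np.array([[0,c,-0.],[0,s,0],[-1,0,0]]); T[:,2]=np.cross(T[:,0],T[:,1])
    L=np.linalg.norm(q-p); rv=R.from_matrix(M.T@T).as_rotvec(degrees=True)
    n=int(max(1,np.ceil(L/step),np.ceil(np.linalg.norm(rv)/10)))
    print("n",n,"L",L.round(1),"q6",np.degrees(o["qpos"][5]).round(0),"dyaw",da.round(1))
    Mi=M.copy()
    rows=[]
    for i in range(n):
        sh=Mi.T@((q-p)/n)/1000
        rows.append([round(float(v),4)+0. for v in sh]+[round(float(v),1)+0. for v in rv/n]); Mi=Mi@R.from_rotvec(rv/n,degrees=True).as_matrix()
    for i in range(0,n,8): print(rows[i:i+8])
E
python3 - <<'E'
from h import *
im,d=look("top")
f=lambda u,v:onz(d,(135+u/4.4444,215+v/4.4444),16.)
c=[f(437,128),f(690,107),f(718,495),f(464,520)]
for p in c: print(p.round(1))
print("tray",np.mean(c,0)); ex=(c[0]-c[3]+c[1]-c[2])/2; print("ang",np.degrees(np.arctan2(ex[1],ex[0])),np.linalg.norm(ex), np.linalg.norm(c[0]-c[1]))
plan(598,-131,120,-11.3)
E
```

```text
[606.8 164.8  16. ]
[619.4  20.6  16. ]
[400.7   2.9  16. ]
[386.9 143.8  16. ]
tray [503.44873932  83.0209989   16.        ]
ang 5.0384884180429905 220.13193909795737 144.76158000547218
n 16 L 846.0 q6 -1.0 dyaw -84.5
[[0.0064, -0.036, 0.0381, 5.3, 0.0, 0.0], [0.0064, -0.0324, 0.0413, 5.3, 0.0, 0.0], [0.0064, -0.0284, 0.0441, 5.3, 0.0, 0.0], [0.0064, -0.0243, 0.0465, 5.3, 0.0, 0.0], [0.0064, -0.0199, 0.0486, 5.3, 0.0, 0.0], [0.0064, -0.0153, 0.0502, 5.3, 0.0, 0.0], [0.0064, -0.0106, 0.0514, 5.3, 0.0, 0.0], [0.0064, -0.0059, 0.0522, 5.3, 0.0, 0.0]]
[[0.0064, -0.0011, 0.0525, 5.3, 0.0, 0.0], [0.0064, 0.0038, 0.0524, 5.3, 0.0, 0.0], [0.0064, 0.0086, 0.0518, 5.3, 0.0, 0.0], [0.0064, 0.0133, 0.0508, 5.3, 0.0, 0.0], [0.0064, 0.0179, 0.0493, 5.3, 0.0, 0.0], [0.0064, 0.0224, 0.0475, 5.3, 0.0, 0.0], [0.0064, 0.0267, 0.0452, 5.3, 0.0, 0.0], [0.0064, 0.0307, 0.0426, 5.3, 0.0, 0.0]]
```

Emit:
carry_out:
  commands:
    - [0.006,-0.036,0.038,5.3,0,0]
    - [0.006,-0.032,0.041,5.3,0,0]
    - [0.006,-0.028,0.044,5.3,0,0]
    - [0.006,-0.024,0.0465,5.3,0,0]
    - [0.006,-0.02,0.0486,5.3,0,0]
    - [0.006,-0.015,0.05,5.3,0,0]
    - [0.006,-0.011,0.051,5.3,0,0]
    - [0.006,-0.006,0.052,5.3,0,0]
  grip: 0.4

```text
t: 1.2
ee_pos: [389.7, 226.1, 172.8]
orientation: [0.821, 1.411, -0.816]
ft_force: [0.3, 0.1, 0.3]
width: 52.6
```

Emit:
carry_out:
  commands:
    - [0.006,-0.001,0.0525,5.3,0,0]
    - [0.006,0.004,0.052,5.3,0,0]
    - [0.006,0.0086,0.052,5.3,0,0]
    - [0.006,0.013,0.051,5.3,0,0]
    - [0.006,0.018,0.049,5.3,0,0]
    - [0.006,0.022,0.0475,5.3,0,0]
    - [0.006,0.027,0.045,5.3,0,0]
    - [0.006,0.031,0.0426,5.3,0,0]

```text
t: 2.2
ee_pos: [592.4, -158.0, 123.4]
orientation: [1.393, 1.082, -1.383]
ft_force: [0.2, 0.8, 0.3]
width: 52.6
```

```bash
python3 -c "
from h import *
plan(598,-131,100,-11.3)"
```

```text
n 1 L 36.2 q6 -2.0 dyaw 2.8
[[0.0235, -0.0013, -0.0275, -2.8, -0.2, -0.2]]
```

Emit:
carry_out:
  commands:
    - [0.023,-0.001,-0.0275,-2.8,-0.2,-0.2]
    - [0.02,0,0,0,0,0]
    - [0,0,0,0,0,0]

```text
t: 2.58
ee_pos: [600.0, -135.6, 78.4]
orientation: [1.358, 1.105, -1.356]
ft_force: [0.1, 0.2, 0.4]
width: 52.7
```

```bash
python3 -c "
from h import *
plan(598,-131,12,-11.3)
plan(545,-120.4,12,-11.3,6.5)"
```

```text
n 2 L 66.6 q6 -2.0 dyaw 0.4
[[0.0332, -0.0015, -0.0021, -0.2, 0.0, -0.1], [0.0332, -0.0015, -0.0021, -0.2, 0.0, -0.1]]
n 14 L 87.6 q6 -2.0 dyaw 0.4
[[0.0047, -0.0041, -0.0003, 0.0, 0.0, 0.0], [0.0047, -0.0041, -0.0003, 0.0, 0.0, 0.0], [0.0047, -0.0041, -0.0003, 0.0, 0.0, 0.0], [0.0047, -0.0041, -0.0003, 0.0, 0.0, 0.0], [0.0047, -0.0041, -0.0003, 0.0, 0.0, 0.0], [0.0047, -0.0041, -0.0003, 0.0, 0.0, 0.0], [0.0047, -0.0041, -0.0003, 0.0, 0.0, 0.0], [0.0047, -0.0041, -0.0003, 0.0, 0.0, 0.0]]
[[0.0047, -0.0041, -0.0003, 0.0, 0.0, 0.0], [0.0047, -0.0041, -0.0003, 0.0, 0.0, 0.0], [0.0047, -0.0041, -0.0003, 0.0, 0.0, 0.0], [0.0047, -0.0041, -0.0003, 0.0, 0.0, 0.0], [0.0047, -0.0041, -0.0003, 0.0, 0.0, 0.0], [0.0047, -0.0041, -0.0003, 0.0, 0.0, 0.0]]
```

Emit:
carry_out:
  commands:
    - [0.032,-0.0015,-0.002,-0.2,0,-0.1]
    - [0.032,-0.0015,-0.002,-0.2,0,-0.1]
    - [0,0,0,0,0,0]

```text
t: 2.95
ee_pos: [599.0, -131.5, 15.5]
orientation: [1.352, 1.109, -1.351]
ft_force: [0.5, -0.1, 0.0]
width: 52.4
```

Emit:
carry_out:
  commands:
    - [0,-0.006,0,0,0,0]
    - [0,-0.006,0,0,0,0]
    - [0,-0.006,0,0,0,0]
    - [0,-0.006,0,0,0,0]
    - [0,-0.006,0,0,0,0]
    - [0,-0.006,0,0,0,0]
    - [0,-0.006,0,0,0,0]
    - [0,0,0,0,0,0]

```text
t: 3.95
ee_pos: [557.2, -123.5, 20.4]
orientation: [1.355, 1.103, -1.347]
ft_force: [-0.5, -0.3, -0.3]
width: 53.0
```

```bash
python3 - <<'E'
from h import *
p,M,o=tool();print(p,o["ft_force"])
a,_=look("top");b,_=look("side")
z=lambda im,x,y:cv2.resize(im[y-38:y+37,x-50:x+50],(400,300),interpolation=cv2.INTER_CUBIC)
m=np.hstack([z(a,345,265),z(b,345,230)])
cv2.imwrite("pics/z2.png",cv2.convertScaleAbs(m,alpha=1.5))
E
```

```text
[ 557.23588739 -123.45916204   20.36261739] [-0.47927077 -0.34230256 -0.27279171]
```

View pics/z2.png

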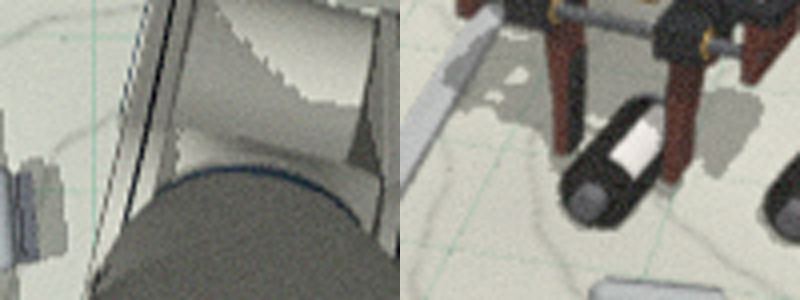

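```bash
cat >> h.py <<'E'
def cyl(d,uv,c,ang,r=20.):
    "intersect ray with lying cylinder through c=(x,y), z=20, axis angle ang(deg). returns s along axis, phi deg (+ = towards roll dir ang-90, i.e. +x)"
    o,v=ray(d,uv); a=np.radians(ang); ax=np.array([np.cos(a),np.sin(a),0]); u=np.array([np.sin(a),-np.cos(a),0]); k=np.array([0,0,1.])
    q=o-np.array([c[0],c[1],20.]); A=np.array([q@u,q@k]);B=np.array([v@u,v@k])
    bb=A@B; aa=B@B; D=bb*bb-aa*(A@A-r*r)
    if D<0: return None
    t=(-bb-D**.5)/aa; P=q+v*t; return (P@ax).round(1),np.degrees(np.arctan2(P@u,P@k)).round(1)
E
python3 - <<'E'
from h import *
im,d=look("side"); p,M,o=tool()
for off in (0,6):
  c=p[:2]-off*M[:2,1]
  print(c,[cyl(d,(345-50+(u-400)/4,230-38+v/4),c,78.7) for u,v in ((609,155),(638,172),(636,120),(655,140))], proj(d,[*c,20]))
print(M.round(3))
E
```

```text
[ 558.16346578 -123.65310314] [(np.float64(27.8), np.float64(-17.1)), (np.float64(19.3), np.float64(-68.0)), (np.float64(-9.5), np.float64(-13.2)), (np.float64(-7.6), np.float64(-55.3))] [349.99025196 231.55267906]
[ 552.27891036 -122.48302781] [(np.float64(29.1), np.float64(-1.3)), (np.float64(26.7), np.float64(-51.2)), (np.float64(-8.7), np.float64(3.1)), (np.float64(-1.6), np.float64(-40.0))] [352.60656019 232.20477971]
[[ 0.009  0.981 -0.195]
 [-0.002 -0.195 -0.981]
 [-1.     0.009  0.001]]
```

Emit:
carry_out:
  commands:
    - [0.007,0.003,0,0,0,0]
    - [0,0.005,0,0,0,0]
    - [0,0.005,0,0,0,0]
    - [0,0.005,0,0,0,0]
    - [0,0.005,0,0,0,0]
    - [0,0,0,0,0,0]

```text
t: 4.85
ee_pos: [583.2, -128.6, 13.0]
orientation: [1.355, 1.102, -1.346]
ft_force: [0.6, 0.4, 0.5]
width: 52.7
```

```bash
python3 - <<'E'
from h import *
p,M,o=tool();print(p,o["ft_force"])
plan(p[0]-7,p[1]+1,75,-11.3)
plan(452,-134.6,75,-14.6)
E
```

```text
[ 583.23052379 -128.63670629   12.96401706] [0.5900087  0.43908507 0.47161483]
n 2 L 62.4 q6 -2.0 dyaw -0.1
[[-0.031, -0.0032, 0.0002, 0.0, 0.0, -0.3], [-0.031, -0.0034, 0.0002, 0.0, 0.0, -0.3]]
n 3 L 145.3 q6 -2.0 dyaw -3.4
[[-0.0211, -0.0423, 0.0105, 1.1, 0.0, -0.2], [-0.0209, -0.0422, 0.0113, 1.1, 0.0, -0.2], [-0.0208, -0.042, 0.0121, 1.1, 0.0, -0.2]]
```

Emit:
carry_out:
  commands:
    - [-0.031,-0.003,0,0,0,-0.3]
    - [-0.035,-0.003,0,0,0,-0.3]
    - [0,-0.042,0.011,1.1,0,0]
    - [0,-0.042,0.011,1.1,0,0]
    - [0,-0.042,0.012,1.1,0,0]
    - [0,0,0,0,0,0]

```text
t: 5.6
ee_pos: [442.8, -133.3, 81.3]
orientation: [1.394, 1.077, -1.395]
ft_force: [0.1, -0.9, 0.2]
width: 52.7
```

```bash
python3 - <<'E'
from h import *
im,d=look("top","top3.png")
for r in carts(im,d): print(r)
cv2.imwrite("pics/z3.png",cv2.convertScaleAbs(cv2.resize(im[215:335,270:430],(800,600),interpolation=cv2.INTER_CUBIC),alpha=1.4))
plan(452,-134.6,12,-14.6)
E
```

```text
(1285.2, -308.1, 252, 6, np.float32(90.7), array([413.,   1.]), 177)
(1286.7, -691.5, 504, 12, np.float32(90.7), array([559.,   1.]), 627)
(584.3, -128.6, 76, 38, np.float32(79.6), array([348., 254.]), 324)
(432.8, -149.8, 232, 80, np.float32(166.0), array([363., 283.]), 451)
(342.8, -834.6, 211, 20, np.float32(174.1), array([636., 338.]), 421)
(334.1, -184.1, 154, 33, np.float32(72.5), array([375., 353.]), 154)
(150.1, -31.8, 114, 20, np.float32(168.2), array([310., 434.]), 208)
(72.8, 7.4, 82, 51, np.float32(89.8), array([296., 472.]), 298)
n 2 L 70.0 q6 -4.0 dyaw -0.0
[[0.0349, 0.0033, -0.0005, 0.0, 0.0, -0.1], [0.0349, 0.0033, -0.0005, 0.0, 0.0, -0.1]]
```

View pics/z3.png

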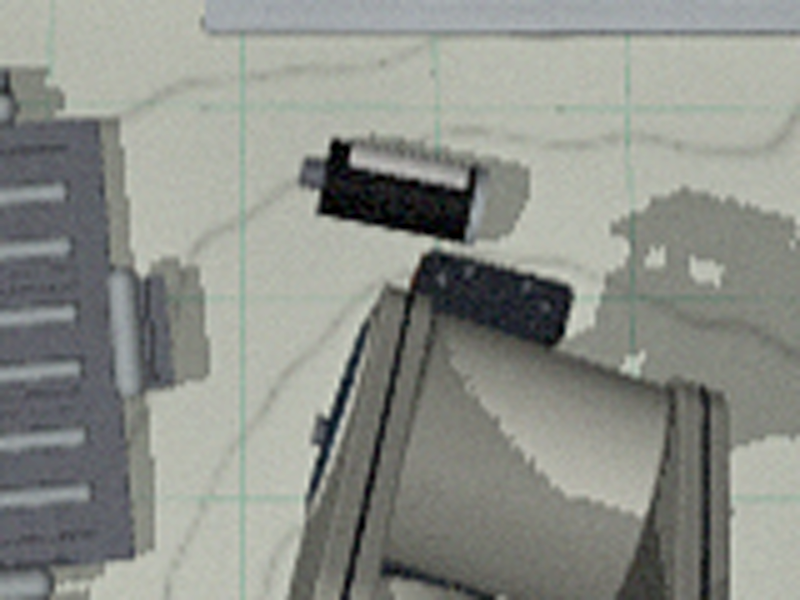

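```bash
cat >> h.py <<'E'
def label(im,d,c,ang):
    "mean phi of label pixels (top view) for cartridge centred c"
    g=im.max(2).astype(float); u0,v0=proj(d,[c[0],c[1],30]).astype(int); P=[]
    for v in range(v0-25,v0+26):
        for u in range(u0-25,u0+26):
            r=cyl(d,(u,v),c,ang)
            if r is None or abs(r[0])>22: continue
            P.append((r[0],r[1],g[v,u]))
    P=np.array(P); h=[]
    for lo in range(-90,90,10):
        s=P[(P[:,1]>=lo)&(P[:,1]<lo+10)]; h.append((lo+5,int(s[:,2].mean()) if len(s) else -1))
    w=P[:,2]>100; print("phi profile",h); return np.round(P[w,1].mean(),1) if w.any() else None
E
python3 - <<'E'
from h import *
im=cv2.imread("pics/top3.png");_,d=look("top")
print(label(im,d,(584.3,-128.6),79.6))
print(label(im,d,(586,-128.6),79.))
E
```

```text
phi profile [(-85, 89), (-75, 34), (-65, 4), (-55, 13), (-45, 12), (-35, 16), (-25, 18), (-15, 22), (-5, 20), (5, 15), (15, 81), (25, 126), (35, 116), (45, 102), (55, 88), (65, 79), (75, 75), (85, -1)]
26.7
phi profile [(-85, 13), (-75, 4), (-65, 12), (-55, 13), (-45, 13), (-35, 16), (-25, 21), (-15, 23), (-5, 17), (5, 37), (15, 112), (25, 122), (35, 107), (45, 89), (55, 79), (65, 82), (75, 79), (85, -1)]
25.3
```

Emit:
carry_out:
  commands:
    - [0.033,0.0035,0,0,0,0]
    - [0.033,0.003,0,0,0,0]
    - [0,0,0,0,0,0]

```text
t: 6.08
ee_pos: [459.9, -137.0, 15.5]
orientation: [1.396, 1.068, -1.385]
ft_force: [0.0, -0.4, 0.6]
width: 52.9
```

Emit:
carry_out:
  commands:
    - [0,-0.006,0,0,0,0]
    - [0,-0.006,0,0,0,0]
    - [0,-0.006,0,0,0,0]
    - [0,-0.006,0,0,0,0]
    - [0,-0.006,0,0,0,0]
    - [0,-0.006,0,0,0,0]
    - [0,-0.006,0,0,0,0]
    - [0,0,0,0,0,0]

```text
t: 7.08
ee_pos: [419.0, -126.3, 18.2]
orientation: [1.397, 1.064, -1.381]
ft_force: [-0.5, 0.2, -0.1]
width: 52.7
```

```bash
python3 - <<'E'
from h import *
p,M,o=tool();print(p,o["ft_force"],M.round(3))
plan(p[0],p[1],80,-14.6)
b,d=look("side");u,v=proj(d,[p[0],p[1],20]).astype(int);print(u,v)
m=cv2.resize(b[v-38:v+37,u-50:u+50],(800,600),interpolation=cv2.INTER_CUBIC)
cv2.imwrite("pics/z4.png",cv2.convertScaleAbs(m,alpha=1.5))
E
```

```text
[ 418.96828055 -126.29467333   18.17691332] [-0.53782502  0.23486765 -0.14783153] [[ 0.016  0.968 -0.25 ]
 [-0.006 -0.249 -0.968]
 [-1.     0.017  0.002]]
n 2 L 61.8 q6 -4.0 dyaw -0.2
[[-0.0309, 0.0005, 0.0001, 0.1, 0.1, -0.5], [-0.0309, 0.0003, 0.0, 0.1, 0.1, -0.5]]
416 239
```

View pics/z4.png

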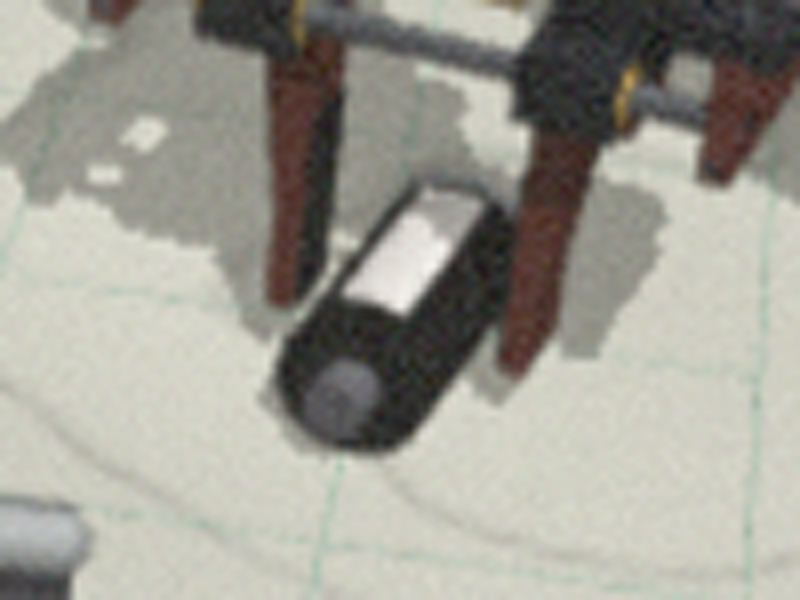

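Emit:
carry_out:
  commands:
    - [-0.033,0,0,0,0,-0.5]
    - [-0.033,0,0,0,0,-0.5]
    - [0,0,-0.055,0,0,0]
    - [0,0,-0.055,0,0,0]
    - [0,0,-0.055,0,0,0]
    - [0,0,-0.03,0,0,0]

```text
t: 7.88
ee_pos: [471.9, 65.5, 86.6]
orientation: [1.399, 1.072, -1.395]
ft_force: [0.0, -0.8, -0.4]
width: 52.8
```

```bash
python3 - <<'E'
from h import *
im,d=look("top","top5.png")
p,_,_=tool();print(p)
for r in carts(im,d):
  if r[0]<620 and r[0]>350 and r[1]<-100:
    print(r); print(label(im,d,r[:2],r[4]))
cv2.imwrite("pics/z5.png",cv2.convertScaleAbs(cv2.resize(im[225:345,270:430],(800,600),interpolation=cv2.INTER_CUBIC),alpha=1.4))
E
```

```text
[473.1058932   67.38143964  86.81577929]
(584.8, -127.5, 78, 39, np.float32(79.0), array([348., 254.]), 336)
phi profile [(-85, 49), (-75, 16), (-65, 6), (-55, 4), (-45, 7), (-35, 12), (-25, 14), (-15, 15), (-5, 13), (5, 14), (15, 71), (25, 107), (35, 101), (45, 92), (55, 82), (65, 74), (75, 85), (85, -1)]
30.2
(416.0, -125.1, 76, 38, np.float32(75.3), array([348., 319.]), 270)
phi profile [(-85, 88), (-75, 72), (-65, 16), (-55, 4), (-45, 68), (-35, 126), (-25, 140), (-15, 139), (-5, 140), (5, 130), (15, 40), (25, 10), (35, 8), (45, 6), (55, 6), (65, 20), (75, 54), (85, 75)]
-14.5
```

View pics/z5.png

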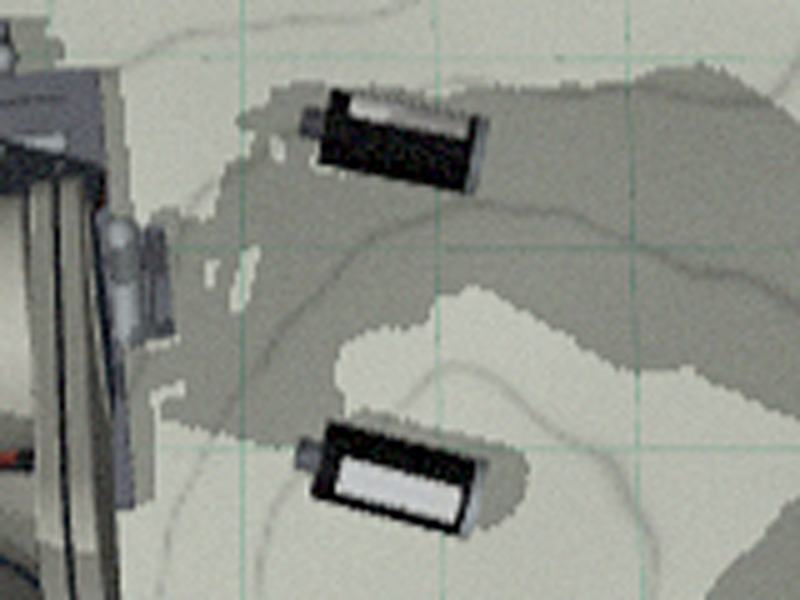

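```bash
python3 - <<'E'
from h import *
plan(585,-128,70,-11)
E
```

```text
n 5 L 225.8 q6 22.0 dyaw 3.9
[[0.0035, 0.0316, 0.032, -0.8, 0.0, -0.1], [0.0035, 0.0312, 0.0325, -0.8, 0.0, -0.1], [0.0034, 0.0308, 0.0329, -0.8, 0.0, -0.1], [0.0034, 0.0303, 0.0333, -0.8, 0.0, -0.1], [0.0034, 0.0299, 0.0337, -0.8, 0.0, -0.1]]
```

Emit:
carry_out:
  commands:
    - [0.0035,0.0315,0.032,-0.8,0,-0.1]
    - [0.0035,0.031,0.0325,-0.8,0,-0.1]
    - [0.0035,0.031,0.033,-0.8,0,-0.1]
    - [0.0035,0.03,0.0335,-0.8,0,-0.1]
    - [0.0035,0.03,0.034,-0.8,0,-0.1]
    - [0,0,0,0,0,0]

```text
t: 8.68
ee_pos: [589.8, -133.4, 68.3]
orientation: [1.341, 1.121, -1.343]
ft_force: [-0.6, 0.7, 0.0]
width: 52.6
```

```bash
python3 - <<'E'
from h import *
plan(585,-128,11,-11,30)
E
```

```text
n 2 L 57.7 q6 -4.0 dyaw -0.6
[[0.0286, -0.0028, -0.0022, 0.3, 0.0, 0.1], [0.0286, -0.0028, -0.0022, 0.3, 0.0, 0.1]]
```

Emit:
carry_out:
  commands:
    - [0.0286,-0.0028,-0.0022,0.3,0,0.1]
    - [0.0286,-0.0028,-0.0022,0.3,0,0.1]
    - [0,0,0,0,0,0]
    - [0,-0.003,0,0,0,0]

```text
t: 9.18
ee_pos: [580.7, -126.7, 10.5]
orientation: [1.351, 1.113, -1.349]
ft_force: [-0.3, -0.3, 0.4]
width: 52.6
```

Emit:
carry_out:
  commands:
    - [0,-0.002,0,0,0,0]
    - [0,-0.002,0,0,0,0]
    - [0,-0.002,0,0,0,0]
    - [0,-0.002,0,0,0,0]
    - [0,-0.002,0,0,0,0]
    - [0,-0.002,0,0,0,0]

```text
t: 9.93
ee_pos: [569.7, -124.4, 13.6]
orientation: [1.352, 1.109, -1.346]
ft_force: [0.3, -0.4, -0.2]
width: 52.4
```

Emit:
carry_out:
  commands:
    - [0,-0.0015,0,0,0,0]
    - [0,-0.001,0,0,0,0]
    - [0,0,0,0,0,0]

```text
t: 10.3
ee_pos: [566.8, -123.8, 13.4]
orientation: [1.352, 1.11, -1.346]
ft_force: [0.6, 0.6, -0.6]
width: 52.6
```

```bash
python3 - <<'E'
from h import *
p,_,_=tool();print(p)
plan(416,-125.1,75,-14.6)
E
```

```text
[ 566.79514759 -123.84933574   13.42132615]
n 3 L 162.9 q6 -3.0 dyaw -3.6
[[-0.0207, -0.0492, 0.01, 1.2, 0.0, -0.1], [-0.0207, -0.049, 0.011, 1.2, 0.0, -0.1], [-0.0206, -0.0488, 0.0121, 1.2, 0.0, -0.1]]
```

Now up and over to B.

Emit:
carry_out:
  commands:
    - [-0.031,0,0,0,0,-0.1]
    - [-0.031,0,0,0,0,-0.1]
    - [0,-0.049,0.01,1.2,0,-0.1]
    - [0,-0.049,0.011,1.2,0,0]
    - [0,-0.049,0.012,1.2,0,0]
    - [0,0,0,0,0,0]

```text
t: 11.05
ee_pos: [412.3, -124.7, 77.1]
orientation: [1.396, 1.078, -1.396]
ft_force: [0.3, -0.3, 0.9]
width: 52.6
```

```bash
python3 - <<'E'
from h import *
im,d=look("top","top6.png")
for r in carts(im,d):
  if 500<r[0]<620 and r[1]<-100: print(r); print(label(im,d,r[:2],r[4]))
plan(416,-125.1,11,-14.6,30)
E
```

```text
(517.6, -143.3, 143, 69, np.float32(46.4), array([355., 280.]), 839)
phi profile [(-85, 56), (-75, 75), (-65, 65), (-55, 70), (-45, 61), (-35, 43), (-25, 33), (-15, 24), (-5, 30), (5, 24), (15, 35), (25, 58), (35, 47), (45, 49), (55, 56), (65, 104), (75, 10), (85, -1)]
-13.5
n 3 L 66.6 q6 -4.0 dyaw 0.1
[[0.0222, 0.0002, -0.0001, 0.0, 0.0, -0.1], [0.0222, 0.0002, -0.0001, 0.0, 0.0, -0.1], [0.0222, 0.0002, -0.0001, 0.0, 0.0, -0.1]]
```

Emit:
carry_out:
  commands:
    - [0.022,0.001,0,0,0,0]
    - [0.022,0.001,0,0,0,0]
    - [0.022,0.001,0,0,0,0]
    - [0,0.002,0,0,0,0]
    - [0,0,0,0,0,0]

```text
t: 11.72
ee_pos: [428.0, -128.0, 11.4]
orientation: [1.398, 1.071, -1.387]
ft_force: [0.2, -0.3, 0.2]
width: 52.5
```

Emit:
carry_out:
  commands:
    - [-0.033,0,0,0,0,-0.1]
    - [-0.033,0,0,0,0,-0.1]
    - [0,0,-0.055,0,0,0]
    - [0,0,-0.055,0,0,0]
    - [0,0,-0.055,0,0,0]
    - [0,0,-0.03,0,0,0]

```text
t: 12.48
ee_pos: [487.4, 63.3, 86.7]
orientation: [1.41, 1.058, -1.38]
ft_force: [-0.1, -0.5, 0.4]
width: 52.5
```

```bash
python3 - <<'E'
from h import *
im,d=look("top","top7.png")
p,_,_=tool();print(p)
for r in carts(im,d):
  if r[0]<620 and r[0]>350 and r[1]<-100:
    print(r); print(label(im,d,r[:2],r[4]))
E
```

```text
[488.855103    65.26024463  87.05341031]
(540.8, -115.5, 85, 38, np.float32(78.8), array([346., 270.]), 438)
phi profile [(-85, 75), (-75, 67), (-65, 50), (-55, 10), (-45, 9), (-35, 10), (-25, 13), (-15, 17), (-5, 16), (5, 15), (15, 12), (25, 9), (35, 9), (45, 8), (55, 11), (65, 49), (75, 67), (85, -1)]
None
(435.1, -129.5, 76, 38, np.float32(75.3), array([349., 313.]), 271)
phi profile [(-85, 92), (-75, 69), (-65, 17), (-55, 8), (-45, 12), (-35, 17), (-25, 18), (-15, 106), (-5, 142), (5, 137), (15, 132), (25, 125), (35, 84), (45, 8), (55, 4), (65, 29), (75, 54), (85, 68)]
8.6
```

```bash
python3 - <<'E'
from h import *
plan(540.8,-118,70,-11)
E
```

```text
n 4 L 191.2 q6 22.0 dyaw 3.9
[[0.0046, 0.0242, 0.041, -1.0, -0.1, -0.4], [0.0045, 0.0236, 0.0414, -1.0, -0.1, -0.4], [0.0044, 0.0229, 0.0417, -1.0, -0.1, -0.4], [0.0043, 0.0222, 0.0421, -1.0, -0.1, -0.4]]
```

Emit:
carry_out:
  commands:
    - [0.0045,0.024,0.041,-1,-0.1,-0.4]
    - [0.0045,0.0235,0.0415,-1,-0.1,-0.4]
    - [0.0045,0.023,0.0415,-1,-0.1,-0.4]
    - [0.0045,0.022,0.042,-1,-0.1,-0.4]
    - [0,0,0,0,0,0]
    - [0,0,0,0,0,0]

```text
t: 13.28
ee_pos: [549.1, -121.9, 76.1]
orientation: [1.344, 1.109, -1.336]
ft_force: [0.0, 1.1, 0.3]
width: 52.8
```

```bash
python3 - <<'E'
from h import *
plan(540.8,-118,11,-11,30)
E
```

```text
n 3 L 65.7 q6 -3.0 dyaw -0.6
[[0.0217, -0.0031, -0.0008, 0.2, 0.0, -0.2], [0.0217, -0.0031, -0.0008, 0.2, 0.0, -0.2], [0.0217, -0.003, -0.0008, 0.2, 0.0, -0.2]]
```

Emit:
carry_out:
  commands:
    - [0.0217,-0.003,-0.001,0.2,0,-0.2]
    - [0.0217,-0.003,-0.001,0.2,0,-0.2]
    - [0.0217,-0.003,-0.001,0.2,0,-0.2]
    - [0,0,0,0,0,0]

```text
t: 13.78
ee_pos: [541.2, -113.3, 12.0]
orientation: [1.346, 1.112, -1.346]
ft_force: [0.8, -0.3, 0.4]
width: 52.5
```

Emit:
carry_out:
  commands:
    - [0,0.003,0,0,0,0]
    - [0,0.003,0,0,0,0]
    - [0,0.003,0,0,0,0]
    - [0,0.003,0,0,0,0]
    - [0,0.003,0,0,0,0]
    - [0,0.003,0,0,0,0]
    - [0,0.003,0,0,0,0]
    - [0,0.003,0,0,0,0]

```text
t: 14.78
ee_pos: [568.4, -117.6, 15.4]
orientation: [1.347, 1.109, -1.342]
ft_force: [-0.7, 0.4, -0.5]
width: 52.7
```

Emit:
carry_out:
  commands:
    - [0,0.002,0,0,0,0]
    - [0,0.0015,0,0,0,0]
    - [0,0.001,0,0,0,0]
    - [0,0.0005,0,0,0,0]
    - [0,0,0,0,0,0]

```text
t: 15.4
ee_pos: [573.7, -118.6, 15.3]
orientation: [1.347, 1.109, -1.342]
ft_force: [0.5, -0.5, 0.4]
width: 52.6
```

Emit:
carry_out:
  commands:
    - [0,0,0,0,0,0]
    - [0,0,0,0,0,0]
    - [-0.03,0,0,0,0,0]
    - [-0.03,0,0,0,0,0]
    - [0,0,0,0,0,0]
    - [0,-0.02,-0.055,0,0,0]
    - [0,-0.02,-0.055,0,0,0]
    - [0,-0.02,-0.055,0,0,0]
  grip: 0.15

```text
t: 16.4
ee_pos: [544.8, 55.2, 73.6]
orientation: [1.352, 1.105, -1.348]
ft_force: [0.7, 0.0, 0.5]
width: 74.7
```

```bash
python3 - <<'E'
from h import *
im,d=look("top","top8.png")
p,_,_=tool();print(p)
for r in carts(im,d):
  if r[0]<650 and r[0]>350 and r[1]<-100:
    print(r); print(label(im,d,r[:2],r[4]))
cv2.imwrite("pics/z8.png",cv2.convertScaleAbs(cv2.resize(im[225:345,270:430],(800,600),interpolation=cv2.INTER_CUBIC),alpha=1.4))
E
```

```text
[542.96037842  60.75750781  73.28985798]
(566.8, -125.2, 76, 38, np.float32(78.8), array([346., 259.]), 256)
phi profile [(-85, 87), (-75, 35), (-65, 5), (-55, 8), (-45, 23), (-35, 97), (-25, 126), (-15, 124), (-5, 123), (5, 118), (15, 68), (25, 6), (35, 8), (45, 5), (55, 19), (65, 53), (75, 63), (85, -1)]
-12.2
(435.0, -129.6, 76, 38, np.float32(75.3), array([349., 313.]), 271)
phi profile [(-85, 90), (-75, 75), (-65, 17), (-55, 9), (-45, 11), (-35, 14), (-25, 16), (-15, 104), (-5, 143), (5, 139), (15, 134), (25, 125), (35, 86), (45, 7), (55, 2), (65, 27), (75, 52), (85, 67)]
8.9
```

View pics/z8.png

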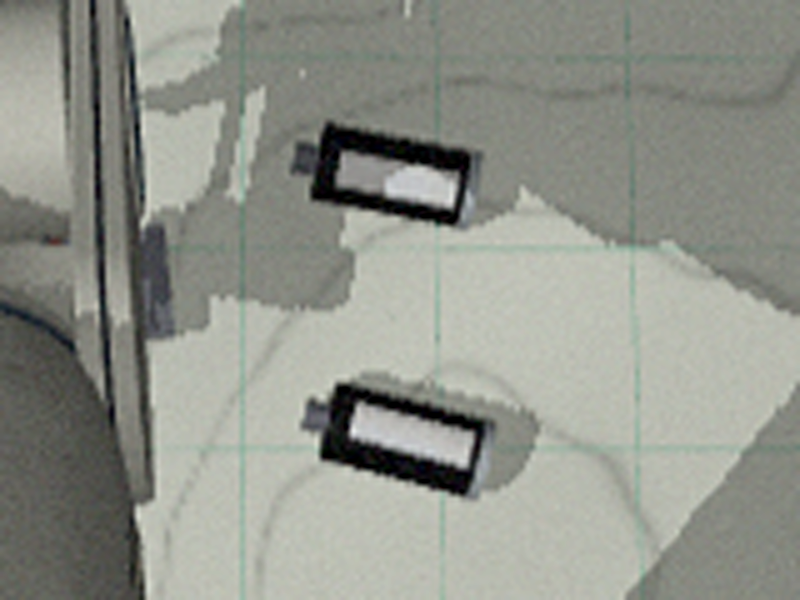

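A's label is about 12° toward −x and B's about 9° toward +x, so both are up within tolerance. Next I'll grip A, offset so that closing the fingers rolls it closer to 0.

```bash
python3 - <<'E'
from h import *
plan(570.5,-126,70,-11.2)
E
```

```text
n 4 L 188.8 q6 16.0 dyaw -0.2
[[0.0009, 0.0157, 0.0445, 0.1, 0.0, 0.0], [0.0009, 0.0157, 0.0445, 0.1, 0.0, 0.0], [0.0009, 0.0157, 0.0445, 0.1, 0.0, 0.0], [0.0008, 0.0158, 0.0445, 0.1, 0.0, 0.0]]
```

Emit:
carry_out:
  commands:
    - [0.0009,0.0157,0.0445,0.1,0,0]
    - [0.0009,0.0157,0.0445,0.1,0,0]
    - [0.0009,0.0157,0.0445,0.1,0,0]
    - [0.0009,0.0157,0.0445,0.1,0,0]
    - [0,0,0,0,0,0]
    - [0,0,0,0,0,0]

```text
t: 17.2
ee_pos: [568.5, -127.2, 63.6]
orientation: [1.346, 1.116, -1.351]
ft_force: [1.0, 1.0, 0.4]
width: 74.7
```

```bash
python3 - <<'E'
from h import *
plan(570.5,-126,10,-11.2,30)
E
```

```text
n 2 L 53.6 q6 -3.0 dyaw -0.3
[[0.0268, 0.001, -0.0008, 0.1, 0.0, 0.1], [0.0268, 0.0009, -0.0008, 0.1, 0.0, 0.1]]
```

Emit:
carry_out:
  commands:
    - [0.0268,0.001,-0.001,0.1,0,0.1]
    - [0.0268,0.001,-0.001,0.1,0,0.1]
    - [0,0,0,0,0,0]
    - [0,0,0,0,0,0]

```text
t: 17.7
ee_pos: [569.9, -121.4, 8.6]
orientation: [1.346, 1.115, -1.349]
ft_force: [-0.0, 0.2, 0.4]
width: 74.6
```

```bash
python3 - <<'E'
from h import *
plan(570.5,-126,10,-11.2,30)
E
```

```text
n 1 L 4.8 q6 -2.0 dyaw -0.4
[[-0.0014, 0.0015, 0.0044, 0.4, 0.0, 0.1]]
```

Emit:
carry_out:
  commands:
    - [-0.001,0.0015,0.0044,0.4,0,0]
    - [0,0,0,0,0,0]
    - [0,0,0,0,0,0]
  grip: 0.48

```text
t: 18.08
ee_pos: [571.8, -126.2, 12.0]
orientation: [1.352, 1.109, -1.351]
ft_force: [-0.7, 1.0, -0.4]
width: 48.3
```

Emit:
carry_out:
  commands:
    - [0,0,0,0,0,0]
    - [0,0,0,0,0,0]
    - [0,0,0,0,0,0]
    - [0,0,0,0,0,0]
  grip: 0.8

```text
t: 18.58
ee_pos: [571.9, -126.4, 12.3]
orientation: [1.353, 1.108, -1.351]
ft_force: [-0.7, 0.4, 0.6]
width: 39.3
```

```bash
python3 - <<'E'
from h import *
p,M,o=tool();print(p,M.round(3))
b,d=look("side");u,v=proj(d,[p[0],p[1],20]).astype(int);print(u,v)
m=cv2.resize(b[v-38:v+37,u-50:u+50],(400,300),interpolation=cv2.INTER_CUBIC)
cv2.imwrite("pics/z9.png",cv2.convertScaleAbs(m,alpha=1.5))
# tray recheck: dark-grey region hull
im=cv2.imread("pics/top0.png"); _,dt=look("top")
EOF=0
hsv=cv2.cvtColor(im,cv2.COLOR_BGR2HSV); m=((hsv[...,2]>55)&(hsv[...,2]<110)&(hsv[...,0]>105)&(hsv[...,0]<140)).astype(np.uint8)
m[:, :220]=0; m[:,315:]=0; m[:225]=0; m[345:]=0
m=cv2.morphologyEx(m,cv2.MORPH_OPEN,np.ones((3,3))); n,l,s,c=cv2.connectedComponentsWithStats(m); print(s[:,4],c)
E
```

```text
[ 571.90543723 -126.38455483   12.30135114] [[ 0.002  0.981 -0.195]
 [-0.001 -0.195 -0.981]
 [-1.     0.002  0.   ]]
343 230
[306331      9     18      9      9     48     12      9      9     22
      9     12     39      9     23     12     16     16     14      9
     12      9     12     46     12     15     37     19      9      9
     15     12     12     12      9     26     15      9     18      9
     12     24      9     56     39     19     18     16     24     22
      9] [[319.64380686 239.36645002]
 [269.         230.        ]
 [258.66666667 243.16666667]
 [276.         241.        ]
 [288.         244.        ]
 [237.5        250.8125    ]
 [252.5        245.        ]
 [282.         246.        ]
 [278.         247.        ]
 [247.36363636 250.68181818]
 [257.         250.        ]
 [270.         249.5       ]
 [266.53846154 260.23076923]
 [260.         260.        ]
 [275.         260.        ]
 [283.5        260.        ]
 [255.         261.5       ]
 [272.5        270.5       ]
 [281.5        270.5       ]
 [265.         272.        ]
 [247.5        273.        ]
 [
[... 168 characters left out ...]
97]
 [282.10526316 292.42105263]
 [262.         294.        ]
 [273.         293.        ]
 [265.         298.        ]
 [277.         298.5       ]
 [291.5        297.        ]
 [245.5        299.        ]
 [272.         299.        ]
 [239.80769231 302.        ]
 [251.4        301.4       ]
 [293.         302.        ]
 [289.33333333 305.16666667]
 [285.         308.        ]
 [242.         309.5       ]
 [275.5        309.        ]
 [262.         312.        ]
 [291.39285714 315.69642857]
 [273.82051282 320.25641026]
 [265.42105263 321.52631579]
 [241.5        322.        ]
 [290.5        323.        ]
 [284.5        324.125     ]
 [244.68181818 328.27272727]
 [264.         338.        ]]
```

View pics/z9.png

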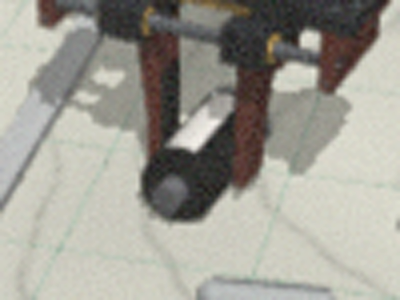

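```bash
python3 - <<'E'
from h import *
p,M,o=tool(); b,d=look("side")
print([cyl(d,(343-50+u/4,230-38+v/4),p[:2],78.8) for u,v in ((168,143),(199,151),(207,93))])
_,dt=look("top")
f=lambda u,v:onz(dt,(135+u/4.4444,215+v/4.4444),12.)
A=[(475,187,657,170),(480,233,660,218),(483,294,667,278),(487,343,671,326),(490,405,673,387),(495,455,680,437)]
ms=[]
for a in A:
    P,Q=f(*a[:2]),f(*a[2:]); e=P-Q; ms.append((P+Q)/2); print(((P+Q)/2).round(1),np.degrees(np.arctan2(e[1],e[0])).round(1)-90,np.linalg.norm(e).round(0))
ms=np.array(ms); print(ms.mean(0)); e=ms[:3].mean(0)-ms[3:].mean(0); print(np.degrees(np.arctan2(e[1],e[0])),np.linalg.norm(e))
E
```

```text
[(np.float64(26.6), np.float64(24.7)), (np.float64(26.4), np.float64(-27.0)), (np.float64(-36.5), np.float64(47.7))]
[578.5  91.1  12. ] 5.599999999999994 104.0
[551.5  88.3  12. ] 4.900000000000006 103.0
[517.1  84.9  12. ] 5.099999999999994 104.0
[489.7  82.1  12. ] 5.400000000000006 104.0
[455.3  80.1  12. ] 5.700000000000003 103.0
[427.5  76.3  12. ] 5.599999999999994 104.0
[503.27826104  83.7994564   12.        ]
5.357490711669004 91.89796317458591
```

```bash
python3 - <<'E'
from h import *
p,M,o=tool()
plan(p[0],p[1],60,-11.2,25)
plan(565,89.3,p[2],5.3,40)
E
```

```text
n 2 L 47.7 q6 -2.0 dyaw 0.1
[[-0.0239, 0.0, 0.0, 0.0, 0.0, -0.1], [-0.0239, 0.0, 0.0, 0.0, 0.0, -0.1]]
n 6 L 215.8 q6 -2.0 dyaw 16.6
[[0.0, -0.0081, -0.035, -2.8, 0.0, 0.0], [0.0, -0.0064, -0.0354, -2.8, 0.0, 0.0], [0.0, -0.0047, -0.0357, -2.8, 0.0, 0.0], [0.0, -0.003, -0.0358, -2.8, 0.0, 0.0], [0.0, -0.0013, -0.0359, -2.8, 0.0, 0.0], [0.0, 0.0005, -0.036, -2.8, 0.0, 0.0]]
```

Emit:
carry_out:
  commands:
    - [-0.024,0,0,0,0,-0.1]
    - [-0.024,0,0,0,0,-0.1]
    - [0,0,0,0,0,0]

```text
t: 19.15
ee_pos: [570.8, -126.1, 60.1]
orientation: [1.351, 1.113, -1.356]
ft_force: [-0.1, 0.5, -1.4]
width: 39.3
```

Emit:
carry_out:
  commands:
    - [0,-0.008,-0.035,-2.8,0,0]
    - [0,-0.0064,-0.035,-2.8,0,0]
    - [0,-0.005,-0.0357,-2.8,0,0]
    - [0,-0.003,-0.036,-2.8,0,0]
    - [0,-0.001,-0.036,-2.8,0,0]
    - [0,0,-0.036,-2.8,0,0]
    - [0,0,0,0,0,0]
    - [0,0,0,0,0,0]

```text
t: 20.15
ee_pos: [557.8, 94.6, 51.5]
orientation: [1.126, 1.267, -1.141]
ft_force: [-0.3, 0.1, -1.1]
width: 39.5
```

```bash
python3 - <<'E'
from h import *
plan(565,89.3,50,5.3,20)
plan(565,89.3,22,5.3,10)
E
```

```text
n 1 L 9.1 q6 2.0 dyaw -0.7
[[0.0014, 0.0066, 0.006, 0.7, -0.1, 0.8]]
n 4 L 30.8 q6 2.0 dyaw -0.7
[[0.0074, 0.0017, 0.0015, 0.2, 0.0, 0.2], [0.0074, 0.0017, 0.0015, 0.2, 0.0, 0.2], [0.0074, 0.0017, 0.0015, 0.2, 0.0, 0.2], [0.0074, 0.0017, 0.0015, 0.2, 0.0, 0.2]]
```

Emit:
carry_out:
  commands:
    - [0.001,0.0066,0.006,0.7,0,0.8]
    - [0,0,0,0,0,0]

```text
t: 20.4
ee_pos: [565.4, 87.2, 49.7]
orientation: [1.144, 1.25, -1.142]
ft_force: [0.1, -0.1, -2.0]
width: 39.6
```

```bash
python3 - <<'E'
from h import *
plan(565,89.3,21.5,5.3,8)
E
```

```text
n 4 L 28.3 q6 2.0 dyaw 0.2
[[0.0071, 0.0, -0.0005, -0.1, 0.0, 0.0], [0.0071, 0.0, -0.0005, -0.1, 0.0, 0.0], [0.0071, 0.0, -0.0005, -0.1, 0.0, 0.0], [0.0071, 0.0, -0.0005, -0.1, 0.0, 0.0]]
```

Emit:
carry_out:
  commands:
    - [0.007,0,-0.0005,0,0,0]
    - [0.007,0,-0.0005,0,0,0]
    - [0.007,0,-0.0005,0,0,0]
    - [0.006,0,0,0,0,0]
    - [0,0,0,0,0,0]

```text
t: 21.02
ee_pos: [566.0, 87.6, 20.9]
orientation: [1.147, 1.248, -1.143]
ft_force: [1.4, -1.0, -0.7]
width: 39.2
```

Emit:
carry_out:
  commands:
    - [0,0,0,0,0,0]
    - [0,0,0,0,0,0]
    - [0,0,0,0,0,0]
  grip: 0.42

```text
t: 21.4
ee_pos: [566.0, 87.8, 21.1]
orientation: [1.146, 1.248, -1.143]
ft_force: [0.2, -0.1, 0.3]
width: 51.0
```

Emit:
carry_out:
  commands:
    - [-0.03,0,0,0,0,0]
    - [-0.035,0,0,0,0,0]
    - [0,0,0,0,0,0]

```text
t: 21.78
ee_pos: [565.4, 87.8, 87.4]
orientation: [1.146, 1.249, -1.144]
ft_force: [-0.4, 0.4, -0.4]
width: 50.8
```

```bash
python3 - <<'E'
from h import *
# B grip: roll by -3 mm
plan(432.5,-129,75,-14.6)
E
```

```text
n 5 L 254.6 q6 3.0 dyaw -19.6
[[0.0024, -0.0302, 0.0409, 3.9, 0.0, 0.0], [0.0024, -0.0274, 0.0429, 3.9, 0.0, 0.0], [0.0024, -0.0244, 0.0446, 3.9, 0.0, 0.0], [0.0025, -0.0213, 0.0462, 3.9, 0.0, 0.0], [0.0025, -0.0181, 0.0475, 3.9, 0.0, 0.0]]
```

Emit:
carry_out:
  commands:
    - [0.001,-0.03,0.041,3.9,0,0]
    - [0.001,-0.0275,0.043,3.9,0,0]
    - [0.001,-0.0245,0.0445,3.9,0,0]
    - [0.001,-0.0215,0.046,3.9,0,0]
    - [0.001,-0.018,0.0475,3.9,0,0]
    - [0,0,0,0,0,0]
    - [0,0,0,0,0,0]
  grip: 0.15

```text
t: 22.65
ee_pos: [426.6, -132.9, 77.9]
orientation: [1.401, 1.076, -1.4]
ft_force: [0.3, 0.5, -0.3]
width: 74.8
```

```bash
python3 - <<'E'
from h import *
im,d=look("top","top10.png")
for r in carts(im,d):
  if r[0]<650 and r[0]>350 and -250<r[1]<200: print(r)
# tray-A check
u,v=proj(d,[565,89,29]).astype(int)
cv2.imwrite("pics/z10.png",cv2.convertScaleAbs(cv2.resize(im[v-45:v+45,u-60:u+60],(800,600),interpolation=cv2.INTER_CUBIC),alpha=1.4))
plan(432.5,-129,10.5,-14.6,30)
E
```

```text
(567.8, 91.5, 76, 41, np.float32(95.2), array([261., 260.]), 268)
(412.6, -151.3, 234, 78, np.float32(166.2), array([363., 292.]), 496)
n 3 L 67.7 q6 -4.0 dyaw 0.4
[[0.0225, 0.0016, -0.0016, -0.1, 0.0, 0.0], [0.0225, 0.0016, -0.0016, -0.1, 0.0, 0.0], [0.0225, 0.0016, -0.0017, -0.1, 0.0, 0.0]]
```

View pics/z10.png

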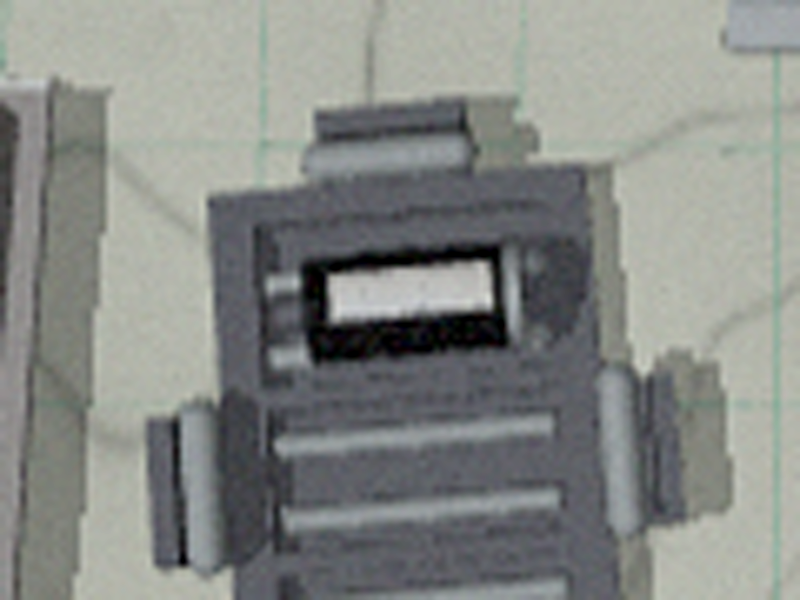

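```bash
sed -i 's/def cyl(d,uv,c,ang,r=20.):/def cyl(d,uv,c,ang,r=20.,h=20.):/; s/np.array(\[c\[0\],c\[1\],20.\])/np.array([c[0],c[1],h])/; s/def label(im,d,c,ang):/def label(im,d,c,ang,h=20.):/; s/cyl(d,(u,v),c,ang)$/cyl(d,(u,v),c,ang,h=h)/; s/\[c\[0\],c\[1\],30\]/[c[0],c[1],h+10]/' h.py; python3 - <<'E'
from h import *
im=cv2.imread("pics/top10.png");_,d=look("top")
for x in (565,566,567): print(label(im,d,(x,89.5),95.2,29.))
E
```

```text
phi profile [(-85, 63), (-75, 52), (-65, 24), (-55, 8), (-45, 13), (-35, 12), (-25, 15), (-15, 82), (-5, 139), (5, 138), (15, 135), (25, 132), (35, 112), (45, 43), (55, 4), (65, 8), (75, 12), (85, -1)]
11.1
phi profile [(-85, 50), (-75, 35), (-65, 9), (-55, 10), (-45, 11), (-35, 14), (-25, 26), (-15, 106), (-5, 140), (5, 137), (15, 134), (25, 127), (35, 87), (45, 12), (55, 6), (65, 14), (75, 32), (85, -1)]
8.0
phi profile [(-85, 35), (-75, 17), (-65, 9), (-55, 11), (-45, 12), (-35, 15), (-25, 43), (-15, 123), (-5, 139), (5, 136), (15, 132), (25, 118), (35, 53), (45, 4), (55, 13), (65, 31), (75, 38), (85, -1)]
5.0
```

Emit:
carry_out:
  commands:
    - [0.0225,0.0018,0,0,0,0]
    - [0.0225,0.0018,0,0,0,0]
    - [0.0225,0.0018,0,0,0,0]
    - [0,0,0,0,0,0]
    - [0,0,0,0,0,0]

```text
t: 23.38
ee_pos: [436.7, -129.3, 9.3]
orientation: [1.393, 1.08, -1.388]
ft_force: [-0.6, 0.4, -0.1]
width: 74.1
```

```bash
python3 - <<'E'
from h import *
plan(432.5,-129,10.5,-14.6,30)
E
```

```text
n 1 L 4.4 q6 -4.0 dyaw -0.3
[[-0.0012, -0.0042, 0.0008, 0.3, -0.1, -0.1]]
```

Emit:
carry_out:
  commands:
    - [-0.0015,-0.0042,0.001,0.3,0,0]
    - [0,0,0,0,0,0]
    - [0,0,0,0,0,0]
  grip: 0.48

```text
t: 23.75
ee_pos: [433.2, -129.1, 12.7]
orientation: [1.398, 1.075, -1.39]
ft_force: [0.4, 0.1, 0.0]
width: 48.4
```

Emit:
carry_out:
  commands:
    - [0,0,0,0,0,0]
    - [0,0,0,0,0,0]
    - [0,0,0,0,0,0]
    - [0,0,0,0,0,0]
  grip: 0.8

```text
t: 24.25
ee_pos: [433.5, -129.3, 13.0]
orientation: [1.398, 1.074, -1.389]
ft_force: [-0.8, 0.8, 0.5]
width: 39.3
```

```bash
python3 - <<'E'
from h import *
p,M,o=tool();print(p)
b,d=look("side");u,v=proj(d,[p[0],p[1],20]).astype(int);print(u,v)
g=b.max(2); 
# label mask in the side view near the cartridge, as cylinder coords
P=[]
for vv in range(v-20,v+20):
    for uu in range(u-20,u+20):
        r=cyl(d,(uu,vv),p[:2],75.4)
        if r and 12<r[0]<32: P.append((r[1],g[vv,uu]))
P=np.array(P,float)
print([(lo+5,int(P[(P[:,0]>=lo)&(P[:,0]<lo+10),1].mean())) for lo in range(-90,40,10) if ((P[:,0]>=lo)&(P[:,0]<lo+10)).any()])
plan(p[0],p[1],60,-14.6,25)
plan(441.5,77.8,p[2],5.3,40)
E
```

```text
[ 433.50673714 -129.31261526   13.0363845 ]
409 238
[(-85, 30), (-75, 30), (-65, 33), (-55, 33), (-45, 32), (-35, 33), (-25, 46), (-15, 117), (-5, 131), (5, 130), (15, 133), (25, 111), (35, 69)]
n 2 L 47.0 q6 -4.0 dyaw 0.0
[[-0.0235, 0.0001, -0.0001, 0.0, -0.1, -0.2], [-0.0235, 0.0001, 0.0, 0.0, -0.1, -0.2]]
n 6 L 207.3 q6 -4.0 dyaw 19.9
[[0.0, -0.0074, -0.0337, -3.3, 0.0, -0.1], [0.0, -0.0055, -0.0341, -3.3, 0.0, -0.1], [0.0, -0.0035, -0.0344, -3.3, 0.0, -0.1], [0.0, -0.0015, -0.0345, -3.3, 0.0, -0.1], [0.0, 0.0005, -0.0345, -3.3, 0.0, -0.1], [0.0, 0.0025, -0.0345, -3.3, 0.0, -0.1]]
```

Emit:
carry_out:
  commands:
    - [-0.024,0,0,0,-0.1,-0.2]
    - [-0.024,0,0,0,-0.1,-0.2]
    - [0,0,0,0,0,0]

```text
t: 24.68
ee_pos: [432.5, -129.1, 61.3]
orientation: [1.392, 1.079, -1.398]
ft_force: [-0.4, 0.1, 0.0]
width: 39.5
```

Emit:
carry_out:
  commands:
    - [-0.001,-0.0074,-0.034,-3.3,0,0]
    - [-0.001,-0.0055,-0.034,-3.3,0,0]
    - [-0.001,-0.0035,-0.034,-3.3,0,0]
    - [-0.001,-0.0015,-0.034,-3.3,0,0]
    - [-0.001,0.0005,-0.034,-3.3,0,0]
    - [0,0.003,-0.03,-3.3,0,0]
    - [0,0,0,0,0,0]
    - [0,0,0,0,0,0]

```text
t: 25.68
ee_pos: [437.5, 77.1, 59.2]
orientation: [1.13, 1.261, -1.144]
ft_force: [0.3, 0.8, -1.1]
width: 39.3
```

```bash
python3 - <<'E'
from h import *
plan(441.5,77.8,50,5.3,20)
E
```

```text
n 1 L 10.1 q6 3.0 dyaw -0.4
[[0.0091, 0.0042, -0.0003, 0.4, 0.0, 0.6]]
```

Emit:
carry_out:
  commands:
    - [0.009,0.0042,0,0.4,0,0.6]
    - [0,0,0,0,0,0]

```text
t: 25.92
ee_pos: [441.4, 76.0, 49.0]
orientation: [1.143, 1.25, -1.144]
ft_force: [0.1, -0.9, -1.4]
width: 39.6
```

```bash
python3 - <<'E'
from h import *
plan(441.5,77.8,22,5.3,8)
E
```

```text
n 4 L 27.0 q6 3.0 dyaw 0.2
[[0.0067, 0.0001, -0.0004, -0.1, 0.0, 0.0], [0.0067, 0.0001, -0.0004, -0.1, 0.0, 0.0], [0.0067, 0.0001, -0.0004, -0.1, 0.0, 0.0], [0.0067, 0.0001, -0.0004, -0.1, 0.0, 0.0]]
```

Emit:
carry_out:
  commands:
    - [0.007,0,-0.0005,0,0,0]
    - [0.007,0,-0.0005,0,0,0]
    - [0.007,0,-0.0005,0,0,0]
    - [0.006,0,0,0,0,0]
    - [0,0,0,0,0,0]

```text
t: 26.55
ee_pos: [442.7, 76.7, 20.7]
orientation: [1.145, 1.247, -1.143]
ft_force: [-1.6, -1.0, 2.3]
width: 39.4
```

Emit:
carry_out:
  commands:
    - [0,0,0,0,0,0]
    - [0,0,0,0,0,0]
    - [0,0,0,0,0,0]
  grip: 0.42

```text
t: 26.92
ee_pos: [442.9, 76.9, 20.4]
orientation: [1.146, 1.247, -1.143]
ft_force: [-0.1, 0.9, -0.4]
width: 50.7
```

Emit:
carry_out:
  commands:
    - [-0.03,0,0,0,0,0]
    - [-0.045,0,0,0,0,0]
    - [-0.045,0,0,0,0,0]
    - [0,0,0.05,0,0,0]
    - [0,0,0.05,0,0,0]
    - [0,0,0.05,0,0,0]
    - [0,0,0.03,0,0,0]
    - [0,0,0,0,0,0]

```text
t: 27.92
ee_pos: [460.1, -106.8, 145.3]
orientation: [1.144, 1.245, -1.139]
ft_force: [-0.2, -0.1, -0.9]
width: 51.0
```

```bash
python3 - <<'E'
from h import *
p,_,o=tool(); print(p)
im,d=look("top","top11.png")
for r in carts(im,d):
  if r[0]<650 and r[0]>350 and 30<r[1]<200: print(r)
for x,y in ((441.5,77.8),(565.5,89.5)): print(label(im,d,(x,y),95.3,29.))
cv2.imwrite("pics/z11.png",cv2.convertScaleAbs(cv2.resize(im[215:350,135:315],(800,600),interpolation=cv2.INTER_CUBIC),alpha=1.3))
E
```

```text
[ 460.11202909 -106.8020236   145.32858025]
(567.8, 91.1, 75, 41, np.float32(95.9), array([261., 260.]), 268)
(444.0, 80.3, 76, 42, np.float32(95.1), array([265., 309.]), 292)
phi profile [(-85, 67), (-75, 65), (-65, 54), (-55, 16), (-45, 10), (-35, 12), (-25, 12), (-15, 53), (-5, 132), (5, 139), (15, 137), (25, 133), (35, 118), (45, 54), (55, 5), (65, 7), (75, 9), (85, 19)]
14.8
phi profile [(-85, 51), (-75, 40), (-65, 20), (-55, 7), (-45, 12), (-35, 13), (-25, 16), (-15, 94), (-5, 142), (5, 139), (15, 135), (25, 131), (35, 103), (45, 30), (55, 5), (65, 9), (75, 16), (85, -1)]
9.2
```

View pics/z11.png

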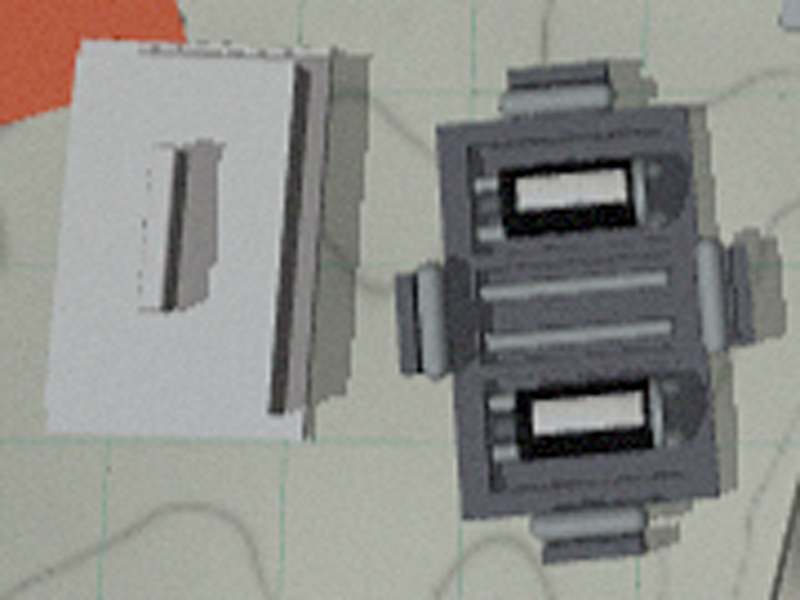

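```bash
cat >> h.py <<'E'
def lidm(d,f):
    for nm,a,b,z,off in f:
        P,Q=onz(d,a,z),onz(d,b,z); e=P-Q; L=np.linalg.norm(e); e/=L; n=np.array([-e[1],e[0],0]); c=(P+Q)/2+n*off
        print(nm,"len",L.round(1),"ang",np.degrees(np.arctan2(e[1],e[0])).round(1),"centre",c.round(1))
E
python3 - <<'E'
from h import *
_,d=look("top"); k=lambda u,v:(135+u/4.4444,215+v/4.4444)
lidm(d,[("bar",k(181,148),k(167,311),72.,7),("top",k(297,63),k(271,412),46.,61),("fl",k(334,50),k(310,440),8.,72),("far top?",k(82,40),k(48,432),46.,-61)])
E
```

```text
bar len 88.1 ang -2.2 centre [543.5 302.   72. ]
top len 192.9 ang -2.0 centre [544.5 303.1  46. ]
fl len 222.7 ang -1.5 centre [543.8 301.5   8. ]
far top? len 216.4 ang -1.8 centre [541.3 301.2  46. ]
```

```bash
python3 - <<'E'
from h import *
plan(544,302,120,88)
E
```

```text
n 9 L 416.4 q6 -20.0 dyaw 82.7
[[0.0028, 0.0135, -0.0442, -9.2, 0.0, 0.0], [0.0028, 0.0204, -0.0414, -9.2, 0.0, 0.0], [0.0028, 0.0267, -0.0377, -9.2, 0.0, 0.0], [0.0028, 0.0324, -0.0329, -9.2, 0.0, 0.0], [0.0028, 0.0373, -0.0273, -9.2, 0.0, 0.0], [0.0028, 0.0411, -0.021, -9.2, 0.0, 0.0], [0.0028, 0.044, -0.0142, -9.2, 0.0, 0.0], [0.0028, 0.0457, -0.007, -9.2, 0.0, 0.0]]
[[0.0028, 0.0462, 0.0004, -9.2, 0.0, 0.0]]
```

Emit:
carry_out:
  commands:
    - [0.003,0.0135,-0.044,-9.2,0,0]
    - [0.003,0.0205,-0.0415,-9.2,0,0]
    - [0.003,0.0265,-0.0375,-9.2,0,0]
    - [0.003,0.0325,-0.033,-9.2,0,0]
    - [0.003,0.037,-0.027,-9.2,0,0]
    - [0.003,0.041,-0.021,-9.2,0,0]
    - [0.003,0.044,-0.014,-9.2,0,0]
    - [0.003,0.0455,-0.007,-9.2,0,0]

```text
t: 29.02
ee_pos: [522.4, 276.9, 120.1]
orientation: [0.113, 1.565, -0.114]
ft_force: [0.6, -0.4, 0.6]
width: 50.9
```

Emit:
carry_out:
  commands:
    - [0.003,0.046,0,-9.2,0,0]
    - [0,0,0,0,0,0]
    - [0,0,0,0,0,0]

```text
t: 29.4
ee_pos: [524.6, 329.8, 115.9]
orientation: [-0.024, 1.57, 0.022]
ft_force: [0.1, -1.0, 0.1]
width: 51.0
```

```bash
python3 - <<'E'
from h import *
p,M,_=tool();print(p,M.round(3))
plan(544,302,85,88,20)
im,d=look("side","side12.png"); 
cv2.imwrite("pics/z12.png",cv2.convertScaleAbs(cv2.resize(im[300:480,170:410],(800,600)),alpha=1.2))
E
```

```text
[524.59053042 329.7592176  115.86534634] [[ 0.001 -0.03   1.   ]
 [-0.001  1.     0.03 ]
 [-1.    -0.001  0.001]]
n 3 L 45.8 q6 -61.0 dyaw -3.7
[[0.0103, -0.0094, 0.0062, 1.2, 0.0, 0.0], [0.0103, -0.0093, 0.0064, 1.2, 0.0, 0.0], [0.0103, -0.0092, 0.0066, 1.2, 0.0, 0.0]]
```

View pics/z12.png

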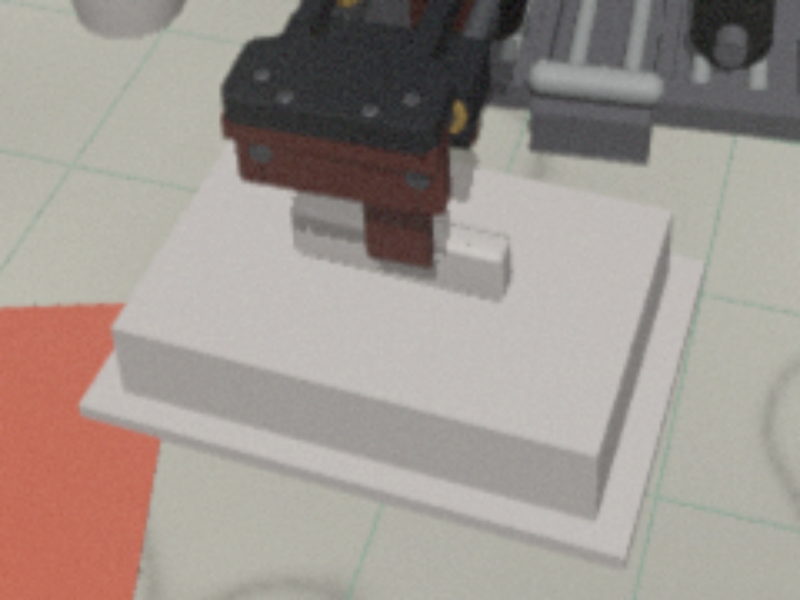

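```bash
python3 - <<'E'
from h import *
_,d=look("side"); k=lambda u,v:(170+u*.3,300+v*.3)
lidm(d,[("flange",k(83,412),k(621,558),4.,-72),("walltop",k(113,328),k(600,458),46.,-61)])
E
```

```text
flange len 220.4 ang -1.6 centre [545.3 305.1   4. ]
walltop len 195.7 ang -2.2 centre [543.2 306.6  46. ]
```

Emit:
carry_out:
  commands:
    - [0.008,-0.009,0.0062,1.2,0,0]
    - [0.008,-0.009,0.0064,1.2,0,0]
    - [0.008,-0.009,0.0066,1.2,0,0]
    - [0,0,0,0,0,0]
    - [0,0,0,0,0,0]

```text
t: 30.12
ee_pos: [546.2, 296.3, 90.3]
orientation: [0.034, 1.57, -0.037]
ft_force: [-0.3, 0.6, 1.1]
width: 50.7
```

```bash
python3 - <<'E'
from h import *
plan(544,302,50.5,88,20)
E
```

```text
n 3 L 40.2 q6 -60.0 dyaw 0.6
[[0.0133, 0.0019, -0.0008, -0.2, 0.0, 0.0], [0.0133, 0.0019, -0.0008, -0.2, 0.0, 0.0], [0.0133, 0.0019, -0.0008, -0.2, 0.0, 0.0]]
```

Emit:
carry_out:
  commands:
    - [0.0133,0.002,-0.0008,-0.2,0,0]
    - [0.0133,0.0024,-0.0008,-0.2,0,0]
    - [0.0125,0.0024,-0.0008,-0.2,0,0]
    - [0,0,0,0,0,0]
    - [0,0,0,0,0,0]

```text
t: 30.75
ee_pos: [543.1, 304.5, 47.8]
orientation: [0.024, 1.571, -0.027]
ft_force: [-0.1, -0.4, 0.9]
width: 51.0
```

Emit:
carry_out:
  commands:
    - [0,0,0,0,0,0]
    - [0,0,0,0,0,0]
    - [0,0,0,0,0,0]
    - [0,0,0,0,0,0]
    - [0,0,0,0,0,0]
  grip: 1

```text
t: 31.38
ee_pos: [543.9, 304.9, 49.0]
orientation: [0.025, 1.569, -0.026]
ft_force: [0.4, 0.2, -2.2]
width: 13.8
```

```bash
python3 - <<'E'
from h import *
p,M,o=tool(); print(p)
plan(p[0],p[1],125,88,40)
E
```

```text
[543.91413337 304.85657132  49.0108526 ]
n 2 L 76.0 q6 -60.0 dyaw -0.1
[[-0.038, 0.0, 0.0, 0.1, 0.0, 0.0], [-0.038, 0.0, 0.0, 0.1, 0.0, 0.0]]
```

Emit:
carry_out:
  commands:
    - [-0.02,0,0,0,0,0]
    - [-0.03,0,0,0,0,0]
    - [-0.03,0,0,0,0,0]
    - [0,0,0,0,0,0]

```text
t: 31.88
ee_pos: [543.5, 304.6, 133.5]
orientation: [0.024, 1.57, -0.027]
ft_force: [-0.0, -0.4, -1.8]
width: 13.8
```

```bash
python3 - <<'E'
from h import *
p,M,o=tool(); print(p,o["width"],o["ft_force"])
plan(504.4,83.3,p[2],95.3,30)
E
```

```text
[543.4524494  304.63566113 133.52934167] 13.771796944143684 [-0.03235084 -0.44803618 -1.8274702 ]
n 8 L 224.8 q6 -60.0 dyaw 7.2
[[0.0, -0.0278, -0.004, -0.9, 0.0, 0.0], [0.0, -0.0277, -0.0044, -0.9, 0.0, 0.0], [0.0, -0.0277, -0.0048, -0.9, 0.0, 0.0], [0.0, -0.0276, -0.0053, -0.9, 0.0, 0.0], [0.0, -0.0275, -0.0057, -0.9, 0.0, 0.0], [0.0, -0.0274, -0.0061, -0.9, 0.0, 0.0], [0.0, -0.0273, -0.0066, -0.9, 0.0, 0.0], [0.0, -0.0272, -0.007, -0.9, 0.0, 0.0]]
```

Emit:
carry_out:
  commands:
    - [0,-0.0278,-0.004,-0.9,0,0]
    - [0,-0.0277,-0.0044,-0.9,0,0]
    - [0,-0.0277,-0.0048,-0.9,0,0]
    - [0,-0.0276,-0.0053,-0.9,0,0]
    - [0,-0.0275,-0.0057,-0.9,0,0]
    - [0,-0.0274,-0.006,-0.9,0,0]
    - [0,-0.022,-0.006,-0.9,0,0]
    - [0,0,0,0,0,0]

```text
t: 32.88
ee_pos: [504.0, 109.7, 128.8]
orientation: [-0.067, 1.578, 0.062]
ft_force: [-0.1, 0.4, -2.6]
width: 13.8
```

```bash
python3 - <<'E'
from h import *
p,M,o=tool(); print(p,o["width"],o["ft_force"])
plan(504.4,83.3,110,95.3,30)
im,d=look("side","side13.png")
cv2.imwrite("pics/z13.png",cv2.convertScaleAbs(cv2.resize(im[130:385,220:560],(800,600)),alpha=1.2))
E
```

```text
[504.03407463 109.70369943 128.77966196] 13.777622541193253 [-0.07764525  0.35889151 -2.5773987 ]
n 2 L 32.4 q6 -84.0 dyaw 0.6
[[0.0094, -0.0131, -0.0008, -0.3, -0.2, 0.1], [0.0094, -0.0132, -0.0009, -0.3, -0.2, 0.1]]
```

View pics/z13.png

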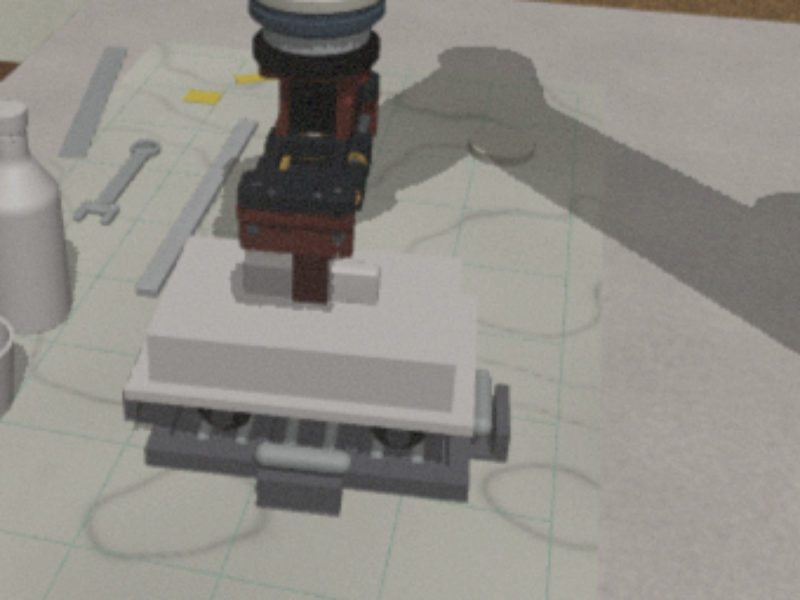

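Emit:
carry_out:
  commands:
    - [0.009,-0.013,-0.0008,-0.3,-0.2,0.1]
    - [0.009,-0.013,-0.0008,-0.3,-0.2,0.1]
    - [0,0,0,0,0,0]
    - [0,0,0,0,0,0]

```text
t: 33.42
ee_pos: [505.1, 83.9, 108.8]
orientation: [-0.073, 1.57, 0.075]
ft_force: [0.1, -0.3, -2.3]
width: 13.8
```

```bash
python3 - <<'E'
from h import *
p,M,o=tool(); print(p,M.round(3))
plan(504.4,83.3,92,95.3,10)
E
```

```text
[505.08807849  83.92414763 108.7672376 ] [[-0.001 -0.094  0.996]
 [ 0.001  0.996  0.094]
 [-1.     0.001 -0.001]]
n 2 L 16.8 q6 -87.0 dyaw -0.1
[[0.0084, -0.0003, -0.0004, 0.1, 0.0, 0.0], [0.0084, -0.0003, -0.0004, 0.1, 0.0, 0.0]]
```

Emit:
carry_out:
  commands:
    - [0.008,0,0,0,0,0]
    - [0.008,0,0,0,0,0]
    - [0.004,0,0,0,0,0]
    - [0,0,0,0,0,0]

```text
t: 33.92
ee_pos: [505.3, 84.7, 87.4]
orientation: [-0.074, 1.57, 0.076]
ft_force: [-0.7, -0.3, -2.2]
width: 13.9
```

```bash
python3 - <<'E'
from h import *
p,M,o=tool(); print(p,o["ft_force"])
plan(504.4,83.3,85,95.3,10)
E
```

```text
[505.29191198  84.67832122  87.38522705] [-0.73435918 -0.30891762 -2.22767598]
n 1 L 2.9 q6 -87.0 dyaw -0.2
[[0.0024, -0.0013, -0.001, 0.2, 0.0, -0.1]]
```

Emit:
carry_out:
  commands:
    - [0.003,-0.0013,-0.001,0.1,0,0]
    - [0.003,0,0,0,0,0]
    - [0.004,0,0,0,0,0]

```text
t: 34.3
ee_pos: [504.5, 84.0, 78.9]
orientation: [-0.071, 1.569, 0.074]
ft_force: [-4.5, -0.9, 5.8]
width: 13.7
```

Emit:
carry_out:
  commands:
    - [0.004,0,0,0,0,0]
    - [0.004,0,0,0,0,0]
    - [0.004,0,0,0,0,0]

```text
t: 34.67
ee_pos: [505.2, 84.3, 68.6]
orientation: [-0.07, 1.567, 0.074]
ft_force: [-1.7, 1.7, 3.6]
width: 13.8
```

Emit:
carry_out:
  commands:
    - [0.004,0,0,0,0,0]
    - [0.004,0,0,0,0,0]
    - [0.004,0,0,0,0,0]

```text
t: 35.05
ee_pos: [506.9, 84.9, 62.1]
orientation: [-0.07, 1.564, 0.076]
ft_force: [-22.0, -3.0, 72.0]
width: 13.8
```

Emit:
carry_out:
  commands:
    - [-0.002,0,0,0,0,0]
    - [0,0,0,0,0,0]

```text
t: 35.3
ee_pos: [506.4, 85.0, 63.8]
orientation: [-0.07, 1.564, 0.076]
ft_force: [-0.6, 1.5, -6.1]
width: 14.1
```

Emit:
carry_out:
  commands:
    - [0,0,0,0,0,0]
    - [0,0,0,0,0,0]
    - [0,0,0,0,0,0]
  grip: 0.5

```text
t: 35.67
ee_pos: [507.6, 84.8, 63.5]
orientation: [-0.07, 1.562, 0.075]
ft_force: [-0.9, 1.1, 0.5]
width: 40.2
```

Emit:
carry_out:
  commands:
    - [-0.04,0,0,0,0,0]
    - [-0.05,0,0,0,0,0]
    - [0,-0.055,0,0,0,0]
    - [0,-0.055,0,0,0,0]
    - [0,-0.055,0,0,0,0]
    - [0,-0.055,0,0,0,0]
    - [0,-0.055,0,0,0,0]
    - [0,0,0,0,0,0]

```text
t: 36.67
ee_pos: [536.8, -197.9, 157.3]
orientation: [-0.075, 1.556, 0.076]
ft_force: [-0.8, 0.6, -0.9]
width: 43.6
```

```bash
python3 - <<'E'
from h import *
p,M,o=tool(); print(p,o["ft_force"])
a,d=look("top","top14.png");b,_=look("side","side14.png")
m=np.vstack([cv2.resize(a[220:350,215:325],(440,520))[:300*2-0]]) 
m=np.hstack([cv2.resize(a[225:345,220:316],(400,500)),cv2.resize(b[240:360,260:356+0],(400,500))*0+cv2.resize(b[235:360,255:455],(400,250)).repeat(2,0)])
cv2.imwrite("pics/z14.png",cv2.convertScaleAbs(m,alpha=1.2))
E
```

```text
[ 536.75662731 -197.85030885  157.28728126] [-0.80773246  0.55030899 -0.92886885]
```

View pics/z14.png

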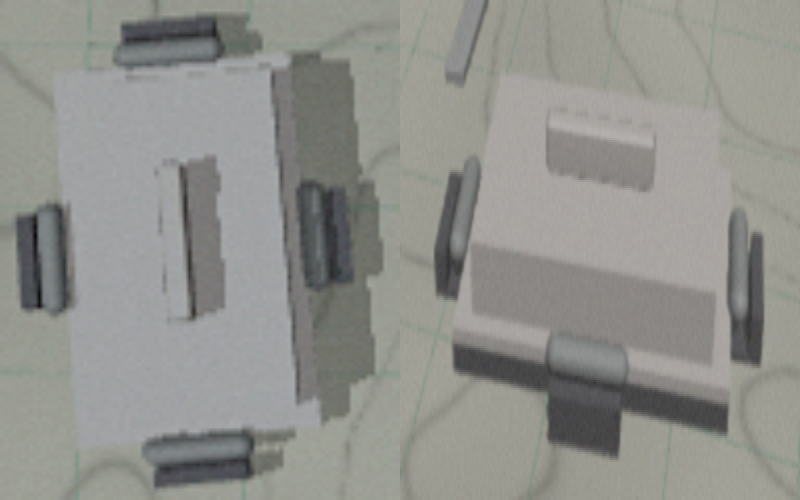

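```bash
python3 - <<'E'
from h import *
ims,d=look("side"); imt,dt=look("top")
k=lambda u,v:((u-400)/2+255,v/4+235)
for z in (62.,66.,72.): 
    print(z); lidm(d,[("near",k(472,245),k(716,292),z,-61),("far",k(500,76),k(722,112),z,61)])
kt=lambda u,v:(220+u*.24,225+v*.24)
for z in (62.,70.): lidm(dt,[("right top",kt(271,70),kt(297,403),z,61)])
lidm(dt,[("bar",kt(180,163),kt(191,320),88.,7)])
for nm,dd in(("side",d),("top",dt)):
    print(nm,[proj(dd,q).round(1) for q in ([504.4,83.3,88],[504.4,83.3,62])])
cv2.imwrite("pics/z15.png",cv2.convertScaleAbs(cv2.resize(ims[270:360,250:450],(800,360),interpolation=cv2.INTER_CUBIC),alpha=1.2))
E
```

```text
62.0
near len 193.2 ang 6.0 centre [503.1  86.7  62. ]
far len 198.4 ang 6.3 centre [500.9  87.4  62. ]
66.0
near len 191.7 ang 6.0 centre [502.2  91.3  66. ]
far len 196.8 ang 6.3 centre [499.8  93.   66. ]
72.0
near len 189.4 ang 6.0 centre [500.7  98.3  72. ]
far len 194.5 ang 6.3 centre [498.3 101.5  72. ]
right top len 193.0 ang 5.0 centre [503.9  83.6  62. ]
right top len 191.6 ang 5.0 centre [503.4  83.2  70. ]
bar len 88.7 ang 5.0 centre [503.2  84.   88. ]
side [array([355.1, 264.8]), array([354.8, 277.4])]
top [array([261.9, 282.6]), array([263. , 283.2])]
```

View pics/z15.png

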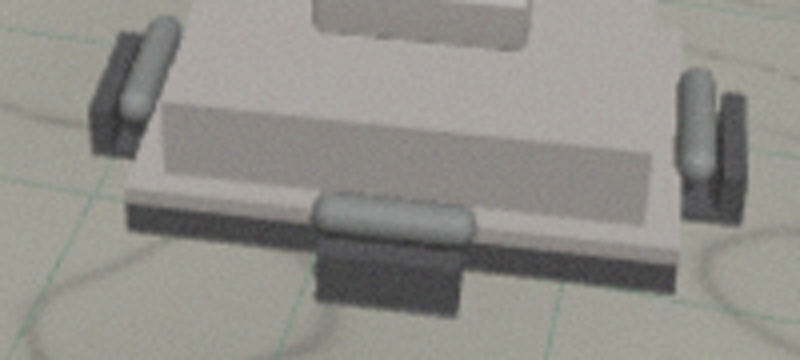

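```bash
python3 -c "
from h import *
print(ctrl.close_job())"
```

```text
the job is handed in; nothing more can be done
None
```

I handed the job in at about t = 37 s of the 210 s; no verdict was reported. Only two cartridges were in the scene. Both are in the tray's outer cradles with their labels up, and the lid is pressed down past the clips.

- **Rolling:** I rolled each cartridge between the open fingers, starting towards the robot and then nudging back. The first one rolled too far when I lifted the fingers off it, so I rolled it back. The top view then put the labels about 12° and 9° from up, inside the 17° limit. Offsetting the grip before lifting improved these to about 1° and 6°.
- **In the tray:** Before the lid went on, the labels read about 5–11° and 7–15°, depending on the axis position assumed. That is inside the 20° limit. I could not check them again once the lid covered them.
- **Lid:** The last push reached 72 N at the wrist, which is well above the 10–20 N suggested but below the 120 N limit. In the images the lid's centre is within about 2 mm of the tray's, and its angle is 5–6° against the tray's 5.3°. The flange sits on the rim under the near clip, level to roughly 1 mm.
- **Disagreement between views:** The side camera places the lid about 3 mm further in y than the top camera does. It showed the same offset while the lid was still on the mat, so I took it as a camera calibration error.
- **Bystanders:** The arm never went near the glue bottle, cup, wrench or disc. I made no separate position check on them at the end.

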